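# Clamp a slide carrier under the stage clip

### The job

Lift the stage's spring clip until it stays open by itself, lay the slide carrier on the stage and slide it forward, nose first, under the clip and the rail lips until it is fully home against the end stop, then lower the clip onto it under control, without letting it snap, and leave it clamped. Push gently: the carrier carries glass, so feel for the stop rather than ramming it. Leave the other things on the worktop where they stand.

Things in the scene. Friction and masses are not known exactly. Their poses are not given: they have to be found in the camera images.
- stage: Fixed bare-metal stage, base plate 170 x 90 mm (x, y); its top, the flat bed, is 14 mm above the worktop. Origin: centre of its underside; x runs along the bed from the open near end (x = -85 mm) to the hinge end, z up. The bed is bare from the near end to x = -19 mm.
- channel_mouth (a point): On the bed at the stage's (0, 0, 14) mm: the rails run from here to x = +42 mm, 12 mm high, inner faces at y = +-17.5 mm, each with an overhanging lip that starts 8.4 mm above the bed and reaches in to y = +-12.7 mm, so the carrier must slide in from the near end. Flared guides 8 mm high lead in from x = -19 mm, about 41 mm apart there.
- stop_middle (a point): On the bed at the stage's (45, 0, 14) mm: middle of the end stop's setting range. The stop, a small block with a black rubber face (22 mm wide, centred, 1 to 9 mm above the bed), is clamped at a setting that differs each time, its face up to 12 mm nearer or farther along the stage's x than this point. Where is not reported: find it by feel or by eye.
- clip_hinge (a point): Axis of the clip's hinge, on the stage at (60, 0, 34) mm from the stage's origin; the axis is the stage's y.
- clip (a joint): Angle of the spring clip, rad: 0 = fully down (starts so), 1.15 = fully up and back towards the hinge end. Over-centre spring: below 0.6 it drives the clip down (about 6 N at the foot when down), above 0.6 it drives it open and holds it there; let go between, it snaps. Resting on the carrier it reads about 0.05.
- clip_bar (a point): Middle of the dark cross-bar at the clip's free end: 12 mm thick, 24 mm long along the stage's y, to be pinched at its two ends from above; it turns between the fingers. With the clip down it lies 87 mm from the hinge towards the near end and 14 mm above it (48 mm above the worktop). The clip's rounded foot, 14 mm wide, is 65 mm from the hinge.
- carrier: Loose slide carrier, a flat bare-metal plate 120 x 32 x 5 mm (x, y, z) with a glass window, about 70 g. Origin: centre of the underside; the nose is the +x end (x = +60 mm).
- carrier_tab (a point): Middle of the carrier's upright finger tab, 24 x 10 x 18 mm (x, y, z), standing on the plate near its -x end: at (-46, 0, 15) mm from the carrier's origin; the tab's top is 23 mm above the underside. Grip it across its 10 mm width.
- carrier_nose (a point): Middle of the carrier's front (nose) face, at (60, 0, 2.5) mm from the carrier's origin.
- petri: Stack of petri dishes, 91 mm across, 48 mm high; a bystander. Origin: centre of its underside.
- beaker: Clear beaker, 72 mm across, 86 mm high; a bystander. Origin: centre of its underside.
- bottle_7: Capped reagent bottle, 70 mm across, 145 mm high; a bystander. Origin: centre of its underside.
- kit_box_2: Flat carton 70 x 120 x 45 mm; a bystander. Origin: centre of its underside.
- tape: Roll of tape lying flat, 85 mm across, 19 mm high; a bystander. Origin: centre of its underside.
- marker: Capped marker pen lying flat, 136 mm long, 12 mm thick; a bystander. Origin: one end.
- forceps: Forceps lying flat, 135 mm long, 9 mm high; a bystander. Origin: its middle, underside.
Things that resemble listed ones, but are neither listed nor needed, are in the scene too. There is more than one size of the carrier; the job needs the largest.

How it is judged (in metres and radians):
On the way, in this order (a step that is already met when the one before it is completed fails the run):
1. the clip stands open (value of joint clip above 0.95 rad), for 0.2 s.
2. the carrier lies on the bed, home against the end stop, with the clip open (x of stop_face in the frame of carrier between 0.058 and 0.0635 m and y of carrier in the frame of stage between -0.004 and 0.004 m and z of carrier in the frame of stage between 0.0125 and 0.0165 m and angle between the x axis of carrier and the x axis of stage, either way round below 0.08 rad and x of carrier_tab in the frame of stage below 0 m and value of joint clip above 0.9 rad), for 0.2 s.
At the end, for the whole second after the job is handed in: The carrier lies flat on the bed between the rails (within 4 mm of the centre line, within 0.08 rad of the stage's axis), its nose within 2 mm of the end stop's face, the clip down on it (below 0.1 rad) and pressing with more than 2 N, all at rest (x of stop_face in the frame of carrier between 0.058 and 0.0635 m and y of carrier in the frame of stage between -0.004 and 0.004 m and z of carrier in the frame of stage between 0.0125 and 0.0165 m and angle between the x axis of carrier and the x axis of stage, either way round below 0.08 rad and x of carrier_tab in the frame of stage below 0 m and value of joint clip below 0.1 rad and contact force between clip_foot and carrier above 2 N and linear speed of carrier below 0.01 m/s); the robot touches nothing.
It fails at once if the carrier is rammed against the end stop with more than 15 N (contact force between carrier and stop_face above 15 N).
It fails at once if the clip is pressed onto the carrier with more than 25 N (contact force between carrier and clip_foot above 25 N).
It fails at once if the carrier is forced against the stage and its parts with more than 55 N in all (contact force between carrier and stage above 55 N).
It fails at once if the clip snaps down (faster than 4 rad/s between 0.6 and 0.15 rad) (velocity of joint clip below -4 rad/s and value of joint clip between 0.15 and 0.6 rad).
It fails at once if a bystander is shifted by more than 30 mm (distance of any of petri, beaker, bottle_7, kit_box_2, tape, marker, forceps from where it was at the start of the episode above 0.03 m).
It also fails if it takes over 72 s, if anything falls off the work surface, if the arm or the gripper's body presses on something with over 40 N, if the wrist force passes 120 N, or if a joint passes its speed limit or range.

### The arm

A 6-joint arm with a two-finger parallel gripper is mounted at the origin on a cart in front of the work surface, level with it; the furniture and walls round the work are solid. World frame = base frame: x ahead of the robot, y to its left, z up, the work surface at z = 0. Lengths are in m, angles in degrees, forces in N, time in s.
With the tool pointing down it reaches from about 0.3 to 0.85 m from the base axis. Payload 4.2 kg.
Tool frame: the origin (TCP) lies at the very end of the fingers, on their centre line; the grasp point (between the pads) lies 19 mm behind it (robot.tcp_to_grasp is the distance from the TCP to the grasp point, in m); z points along the fingers, y is the direction in which the jaws open and shut (so a half turn about z gives the same grasp; the last joint's range is limited). The gripper opens to 91 mm and grips with 3 to 60 N. Pads are 32 mm wide; open, the fingers measure 118 mm over their backs; the gripper's body (76 mm by 178 mm) begins 60 mm behind the grasp point.
Start: joints at [-70.989, 18.312, 89.639, -0, 72.044, -1.146], TCP at [0.198, -0.54, 0.214] pointing down, gripper open.
Joint ranges: [-177.97, 177.97], [-48.28, 115.42], [12.27, 149.76], [-77.06, 257.06], [2.81, 150.46], [-146.56, 146.56]. Speed limits (degrees/s): [147.25, 147.25, 180, 180, 180, 180].

### API

Orientations are given as a 3x3 rotation matrix whose columns are the frame's x, y, z axes.
In Python, from bench import robot gives the robot as it stands.
- The arm moves only by the tool carry_out, never from a script. Its argument "targets" is a list of rows, each an object of numbers: "wx", "wy", "wz": the turn, a rotation vector about the tool's x, y, z in rad; "x", "y", "z": the shift along the tool's x, y, z in m; "jaw": the gripper command: -1 is fully open, 1 is shut, values between are in proportion. A call has 1 to 10 rows; each row shifts and turns the pose as measured when the row begins, along the tool's axes as they then stand; what a row does not reach is not made up. A row lasts 1/10 s, in which the tool goes at most 50 mm and 8.59 degrees, less where a joint would pass 70% of its speed; a pose out of reach is approached as far as the arm can. A call is refused whole if a number of a shift passes 0.05 or a number of a turn 0.15, either way. A call with a gripper value outside its range is refused whole. The fingers move at their own pace and stop on an object; "force" is the grip in N (left out, the last holds). Time passes only in rows, so rows that do not move let the fingers close. It gives the time, the measured TCP pose, the force and the opening at its end, in the units of the state.
- robot.read_state(): the state, without advancing time (a new reading comes with each control period).
- robot.get_image(name): name is "scene" or "side" or "wrist"; returns (picture, depth): 400x640x3 uint8, blue, green, red; 400x640 float32, m along the optical axis (not along the pixel's ray), 0 where there is no reading.
- robot.camera_params(name): a dict with "fx", "fy", "cx", "cy" (pixels), "rvec" (rotation vector, rad) and "tvec" (3), from world to camera coordinates, as OpenCV has them. Camera axes: x right, y down, z forward; pixel columns grow to the right and rows downward; lengths in m; the calibration is good to about 2 mm. A picture is of the moment at which its call begins: read the wrist's pose just before it. camera_params takes no time and is no camera call; for the wrist camera it gives the pose at the moment of the call.
- robot.job_done(): hands the job in, once; it reports no verdict.
The state is a dict: "time_s": time; "joint_pos": joint angles; "joint_velocities": joint speeds; "effort": joint torques, N m; "tcp_pos": TCP position; "tcp_rot": TCP orientation; "ft_force": force on the tool from outside, world axes, zero at the start; "ft_torque": the same for the moment, N m; "gripper_width": finger opening in m.
Only numpy, scipy, OpenCV 4.12 (cv2) and the standard library are available. Lean on these libraries where they do the work, as an engineer would, in place of code of your own. Each camera call takes 0.05 s, during which the arm holds its last target.

## Working session

There is one attempt and no reset: what is moved stays moved. The work goes in short steps, Python scripts to look and compute and a tool call to move; the robot and the scene stay as the last step left them, time stands still between calls to the robot, and variables do not carry over. Pictures are saved under pics/ and viewed, and the job is handed in when it is done.

Besides the shell and the picture viewer there is one more tool, called after "Emit:" by a JSON object that holds its "method" and its "body", one argument or row to a line. carry_out: Moves the arm, as the interface text tells. Its arguments: {"type":"object","properties":{"targets":{"type":"array"},"force":{"type":"number"}},"required":["targets"]}

```bash
ls; mkdir -p pics
cat > h.py <<'E'
import numpy as np,cv2,json
from bench import robot
def cam(n):
    p=robot.camera_params(n);R=cv2.Rodrigues(np.array(p['rvec'],float))[0];t=np.array(p['tvec'],float).ravel()
    return p,R,t
def ray(n,u,v,z,c=None):
    p,R,t=c or cam(n);d=R.T@np.array([(u-p['cx'])/p['fx'],(v-p['cy'])/p['fy'],1.]);o=-R.T@t
    return o+d*(z-o[2])/d[2]
def cloud(n,depth,c=None):
    p,R,t=c or cam(n);v,u=np.mgrid[:depth.shape[0],:depth.shape[1]]
    P=np.stack([(u-p['cx'])/p['fx']*depth,(v-p['cy'])/p['fy']*depth,depth],-1)
    return (P-t)@R
def proj(n,X,c=None):
    p,R,t=c or cam(n);q=R@np.array(X)+t
    return p['fx']*q[0]/q[2]+p['cx'],p['fy']*q[1]/q[2]+p['cy']
E
python3 - <<'E'
from h import *
s=robot.read_state();print(s['time_s'],s['tcp_pos'],s['tcp_rot'],s['ft_force'])
for n in['scene','side','wrist']:
    c=cam(n);i,d=robot.get_image(n);cv2.imwrite(f'pics/{n}0.png',i);np.savez(f'{n}0.npz',i=i,d=d,R=c[1],t=c[2]);print(n,-c[1].T@c[2],c[0]['fx'],(d>0).mean())
E
```

```text
pics
0.0 [ 0.19796538 -0.53929029  0.21311238] [[ 9.38758557e-01  3.44575120e-01 -5.97661171e-04]
 [ 3.44575638e-01 -9.38757027e-01  1.69529403e-03]
 [ 2.30975192e-05 -1.79741125e-03 -9.99998384e-01]] [-0.61249545 -0.64338984 -0.5957406 ]
scene [-0.28070753 -0.85838275  0.65309822] 413.7188974610184 0.93200390625
side [0.10493895 0.96539616 0.44117151] 382.39530333812945 0.9755234375
wrist [ 0.26389877 -0.51648408  0.38299877] 317.22370522570293 0.99598046875
```

View pics/scene0.png

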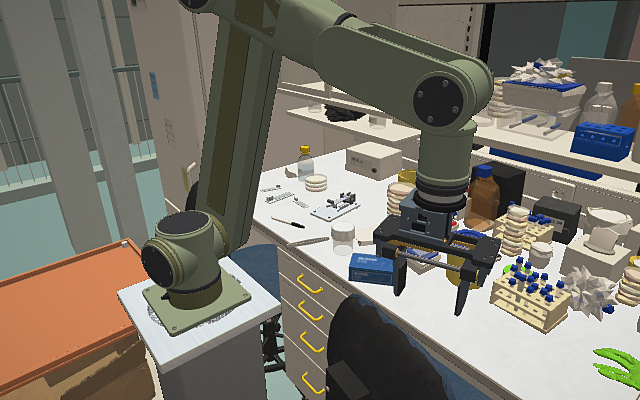

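View pics/side0.png

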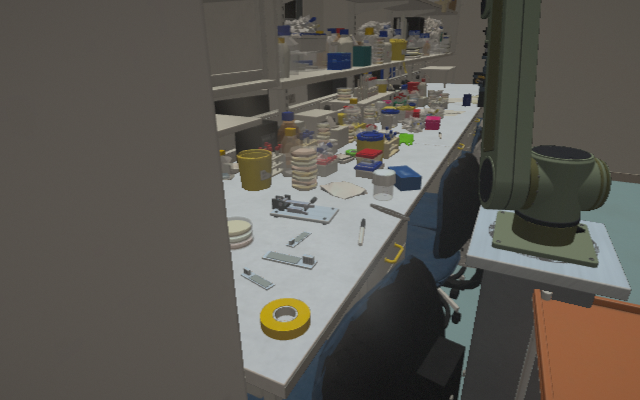

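View pics/wrist0.png

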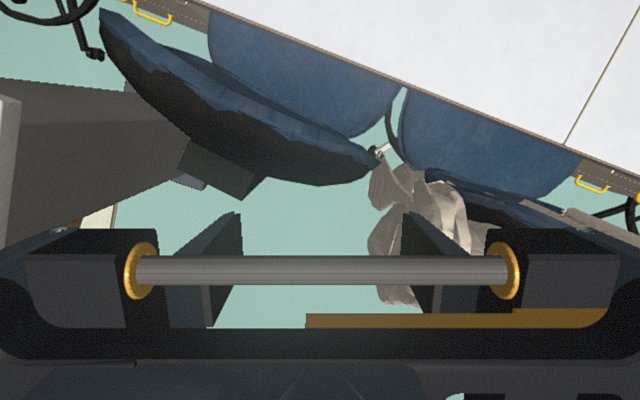

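The scene view shows the stage near (335,205). The side view shows it at (305,208), with three carriers at (299,240), (290,260) and (257,280); the middle one looks largest. I'll measure them next.

Run:
```python
from h import *
for n,(a,b,c,d) in {'side':(220,180,400,350),'scene':(240,130,440,280)}.items():
    i=cv2.imread(f'pics/{n}0.png')[b:d,a:c];cv2.imwrite(f'pics/{n}0z.png',cv2.resize(i,None,fx=4 if n=='scene' else 3.5,fy=4 if n=='scene' else 3.5,interpolation=cv2.INTER_CUBIC))
for n,pts in {'side':[(299,240),(290,260),(257,280),(320,214),(285,318)],'scene':[(335,205)]}.items():
    D=np.load(n+'0.npz');P=cloud(n,D['d'])
    for u,v in pts: print(n,u,v,P[v,u].round(3),ray(n,u,v,0.005).round(3))
```

```text
side 299 240 [0.514 0.267 0.004] [0.513 0.269 0.005]
side 290 260 [0.485 0.358 0.007] [0.486 0.356 0.005]
side 257 280 [0.507 0.45  0.005] [0.507 0.449 0.005]
side 320 214 [0.524 0.133 0.015] [0.534 0.114 0.005]
side 285 318 [0.4   0.519 0.002] [0.398 0.522 0.005]
scene 335 205 [0.565 0.118 0.03 ] [0.599 0.157 0.005]
```

View pics/side0z.png

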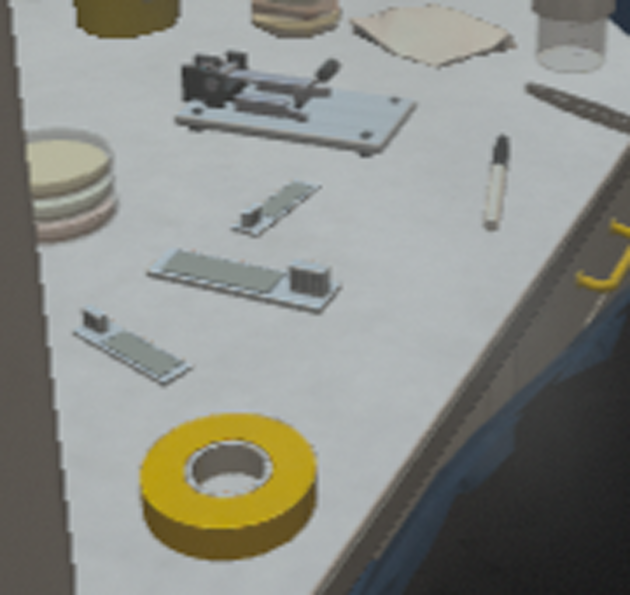

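View pics/scene0z.png

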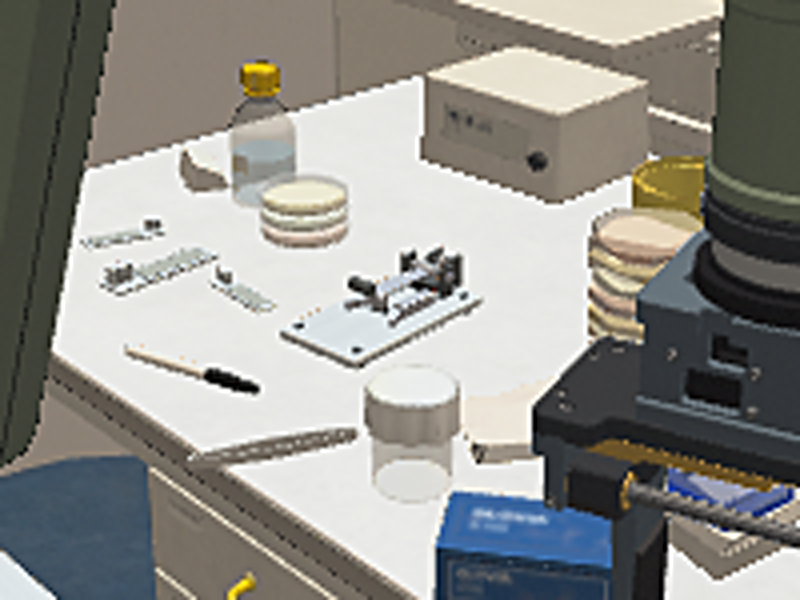

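Emit:
{"method": "carry_out", "body": {
  "targets": [
    {"z": -0.03, "x": 0.02, "y": -0.02, "jaw": -1},
    {"z": -0.03, "x": 0.03, "y": -0.035},
    {"z": -0.03, "x": 0.03, "y": -0.035},
    {"z": -0.02, "x": 0.03, "y": -0.036},
    {"z": -0.02, "x": 0.03, "y": -0.036},
    {"x": 0.03, "y": -0.036},
    {"x": 0.03, "y": -0.036},
    {"x": 0.03, "y": -0.036},
    {"x": 0.03, "y": -0.036},
    {"x": 0.03, "y": -0.036}
  ]
}}

```text
$.targets[0]: bad value
```

Emit:
{"method": "carry_out", "body": {
  "targets": [
    {"wx": 0, "wy": 0, "wz": 0, "x": 0.02, "y": -0.02, "z": -0.03, "jaw": -1},
    {"wx": 0, "wy": 0, "wz": 0, "x": 0.03, "y": -0.035, "z": -0.03, "jaw": -1},
    {"wx": 0, "wy": 0, "wz": 0, "x": 0.03, "y": -0.035, "z": -0.03, "jaw": -1},
    {"wx": 0, "wy": 0, "wz": 0, "x": 0.03, "y": -0.036, "z": -0.02, "jaw": -1},
    {"wx": 0, "wy": 0, "wz": 0, "x": 0.03, "y": -0.036, "z": -0.02, "jaw": -1},
    {"wx": 0, "wy": 0, "wz": 0, "x": 0.03, "y": -0.036, "z": 0, "jaw": -1},
    {"wx": 0, "wy": 0, "wz": 0, "x": 0.03, "y": -0.036, "z": 0, "jaw": -1},
    {"wx": 0, "wy": 0, "wz": 0, "x": 0.03, "y": -0.036, "z": 0, "jaw": -1},
    {"wx": 0, "wy": 0, "wz": 0, "x": 0.03, "y": -0.036, "z": 0, "jaw": -1},
    {"wx": 0, "wy": 0, "wz": 0, "x": 0.03, "y": -0.036, "z": 0, "jaw": -1}
  ]
}}

```text
time_s: 1.15
tcp_pos: [0.3529, -0.1182, 0.3415]
tcp_rot: [[0.943, 0.333, 0.002], [0.333, -0.943, 0.007], [0.004, -0.006, -1.0]]
ft_force: [1.1, -0.2, 0.7]
gripper_width: 0.0912
```

Emit:
{"method": "carry_out", "body": {
  "targets": [
    {"wx": 0, "wy": 0, "wz": 0, "x": 0.026, "y": -0.036, "z": 0, "jaw": -1},
    {"wx": 0, "wy": 0, "wz": 0, "x": 0.026, "y": -0.036, "z": 0, "jaw": -1},
    {"wx": 0, "wy": 0, "wz": 0, "x": 0.026, "y": -0.036, "z": 0, "jaw": -1},
    {"wx": 0, "wy": 0, "wz": 0, "x": 0.026, "y": -0.036, "z": 0, "jaw": -1},
    {"wx": 0, "wy": 0, "wz": 0, "x": 0.026, "y": -0.036, "z": 0, "jaw": -1},
    {"wx": 0, "wy": 0, "wz": 0, "x": 0.026, "y": -0.036, "z": 0, "jaw": -1},
    {"wx": 0, "wy": 0, "wz": 0, "x": 0.026, "y": -0.036, "z": 0, "jaw": -1},
    {"wx": 0, "wy": 0, "wz": 0.12, "x": 0, "y": 0, "z": 0, "jaw": -1},
    {"wx": 0, "wy": 0, "wz": 0.12, "x": 0, "y": 0, "z": 0, "jaw": -1},
    {"wx": 0, "wy": 0, "wz": 0.11, "x": 0, "y": 0, "z": 0, "jaw": -1}
  ]
}}

```text
time_s: 2.15
tcp_pos: [0.4406, 0.2004, 0.3409]
tcp_rot: [[1.0, -0.012, 0.0], [-0.012, -1.0, 0.005], [0.0, -0.005, -1.0]]
ft_force: [-0.7, 0.1, -0.4]
gripper_width: 0.0913
```

Run:
```python
from h import *
n='wrist';c=cam(n);i,d=robot.get_image(n);cv2.imwrite(f'pics/w1.png',i);np.savez('w1.npz',i=i,d=d,R=c[1],t=c[2])
i,d=robot.get_image('scene');cv2.imwrite(f'pics/s1.png',i)
```

```text
(no output)
```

View pics/w1.png

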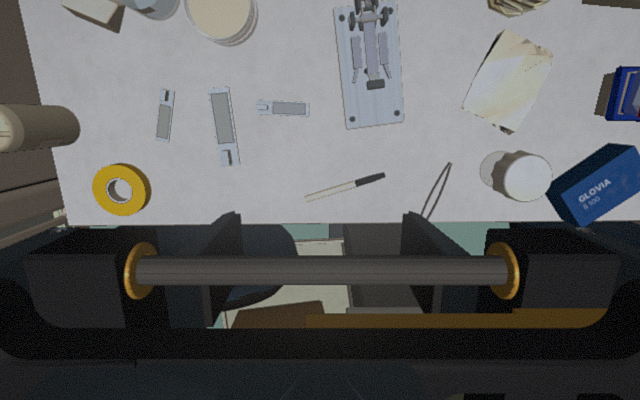

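View pics/s1.png

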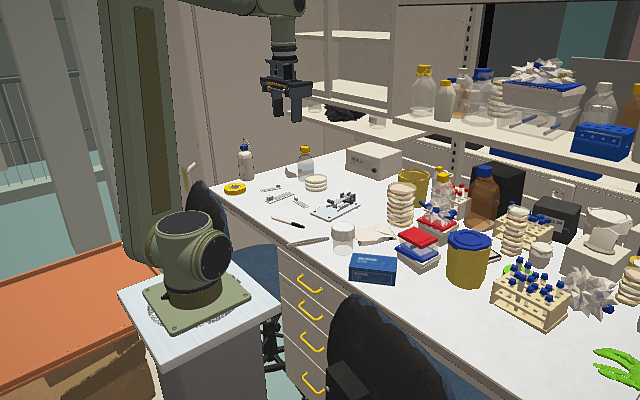

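The wrist view shows the stage at (370,65), hinge end up, with its near corners at about (348,128) and (405,123). The large carrier is at (224,125) with its tab towards the bottom, and the clip bar is at (375,84). I'll measure with depth.

Run:
```python
from h import *
D=np.load('w1.npz');p=robot.camera_params('wrist');c=(p,D['R'],D['t']);P=cloud('wrist',D['d'],c)
print('cam',-c[1].T@c[2], p['rvec'])
z=P[...,2];m=(z>0.0095)&(z<0.02)
m[:, :325]=0;m[:,420:]=0;m[140:]=0
q=P[m];print(len(q),np.median(q[:,2]))
r=cv2.minAreaRect((q[:,:2]*1000).astype(np.float32));print(r)
# carrier
m=(z>0.0025)&(z<0.03);m[:,:205]=0;m[:,245:]=0;m[:80]=0;m[170:]=0
q=P[m];print(len(q),np.median(q[:,2]),cv2.minAreaRect((q[:,:2]*1000).astype(np.float32)))
qq=q[q[:,2]>.015];print('tab',len(qq),qq.mean(0),qq[:,2].max())
# bar
m=(z>0.04);m[:,340:][:, :]=m[:,340:];m[:,:340]=0;m[:,420:]=0;m[140:]=0
q=P[m];q=q[q[:,0]<0.6];print('high',len(q),q.min(0),q.max(0))
for u,v in[(348,128),(405,123),(375,84)]: print(P[v,u],ray('wrist',u,v,.014,c))
i=D['i'][0:180,140:440];cv2.imwrite('pics/w1z.png',cv2.resize(i,None,fx=2.6,fy=2.6,interpolation=cv2.INTER_CUBIC))
```

```text
cam [0.51064155 0.19748196 0.5106712 ] [-2.08217005  2.09645496  0.27364722]
5386 0.012853291915628092
((576.8488159179688, 128.15614318847656), (170.85350036621094, 89.83882904052734), 6.8293375968933105)
1562 0.004431253005338771 ((491.8437194824219, 353.03759765625), (119.41161346435547, 32.51093292236328), 4.021364212036133)
tab 118 [0.44635722 0.34909204 0.02125832] 0.023797185716259245
high 225 [0.51064155 0.11281206 0.04012988] [0.5603464  0.19748196 0.5106712 ]
[0.48856434 0.15951999 0.01190879] [0.4886569  0.15967916 0.014     ]
[ 0.49460057  0.06881655 -0.00231926] [0.49511087 0.07290966 0.014     ]
[0.54872168 0.12639125 0.05308582] [0.55197439 0.12031886 0.014     ]
```

View pics/w1z.png

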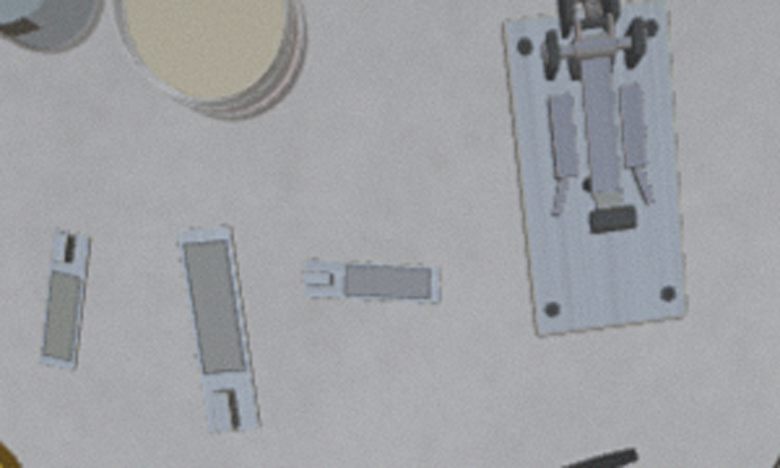

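Emit:
{"method": "carry_out", "body": {
  "targets": [
    {"wx": 0, "wy": 0, "wz": 0, "x": 0.01, "y": 0.025, "z": 0.04, "jaw": -1},
    {"wx": 0, "wy": 0, "wz": 0, "x": 0.01, "y": 0.025, "z": 0.04, "jaw": -1},
    {"wx": 0, "wy": 0, "wz": 0, "x": 0.01, "y": 0.025, "z": 0.04, "jaw": -1},
    {"wx": 0, "wy": 0, "wz": -0.12, "x": 0, "y": 0, "z": 0, "jaw": -1},
    {"wx": 0, "wy": 0, "wz": 0, "x": 0, "y": 0, "z": 0, "jaw": -1}
  ]
}}

```text
time_s: 2.75
tcp_pos: [0.4718, 0.1232, 0.2174]
tcp_rot: [[0.992, 0.13, 0.004], [0.13, -0.991, 0.008], [0.005, -0.007, -1.0]]
ft_force: [-0.3, -0.1, 0.4]
gripper_width: 0.0913
```

```bash
cat > meas.py <<'E'
from h import *
import sys
f=sys.argv[1];n='wrist';c=cam(n);i,d=robot.get_image(n);cv2.imwrite(f'pics/{f}.png',i);np.savez(f+'.npz',i=i,d=d,R=c[1],t=c[2])
P=cloud(n,d,c);z=P[...,2]
s=robot.read_state();print(s['tcp_pos'].round(4) if hasattr(s['tcp_pos'],'round') else s['tcp_pos'],s['time_s'])
def rect(cx,cy,r,lo,hi,name):
    m=(z>lo)&(z<hi)&(np.hypot(P[...,0]-cx,P[...,1]-cy)<r)
    mm=cv2.morphologyEx(m.astype(np.uint8),cv2.MORPH_OPEN,np.ones((3,3)))
    q=P[mm>0]
    if len(q)<5: print(name,'none');return
    print(name,len(q),np.median(q,axis=0).round(4),q.min(0).round(4),q.max(0).round(4),cv2.minAreaRect((q[:,:2]*1000).astype(np.float32)))
rect(.577,.128,.11,.008,.02,'stage')
rect(.492,.353,.07,.0025,.03,'carrier')
rect(.446,.349,.02,.015,.03,'tab')
rect(.55,.125,.02,.045,.06,'bar')
E
python3 meas.py w2
```

```text
[0.4713 0.1232 0.2171] 2.8
stage 8998 [0.564  0.1236 0.0129] [0.488  0.0742 0.0086] [0.664  0.1821 0.02  ] ((575.3595581054688, 127.90336608886719), (168.0986785888672, 90.0918197631836), 6.806734085083008)
carrier 2763 [0.4958 0.3505 0.0045] [0.4323 0.2906 0.0025] [0.5523 0.3733 0.0238] ((495.39129638671875, 351.5620422363281), (86.13948059082031, 110.4703140258789), 63.35865020751953)
tab 230 [0.4469 0.3484 0.0216] [0.434  0.3441 0.0154] [0.4582 0.3557 0.0238] ((446.2129821777344, 349.9860534667969), (24.066104888916016, 11.143170356750488), 3.2769596576690674)
bar 280 [0.5494 0.1249 0.0517] [0.5431 0.1127 0.0454] [0.5558 0.1366 0.0544] ((549.5665283203125, 124.58021545410156), (11.994534492492676, 22.68150520324707), 7.407979488372803)
```

View pics/w2.png

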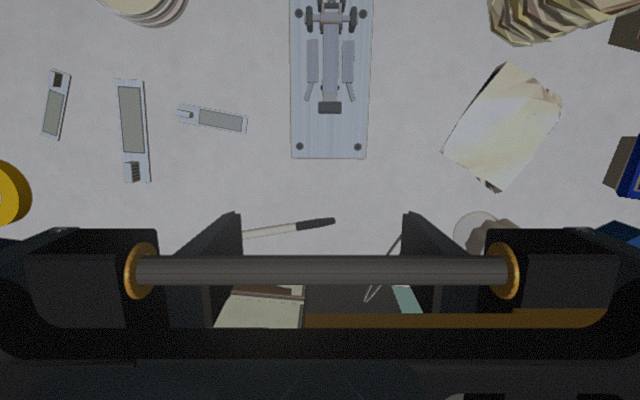

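Emit:
{"method": "carry_out", "body": {
  "targets": [
    {"wx": 0.007, "wy": 0.004, "wz": 0.012, "x": 0.026, "y": 0.003, "z": 0.03, "jaw": -1},
    {"wx": 0, "wy": 0, "wz": 0, "x": 0.026, "y": 0.003, "z": 0.03, "jaw": -1},
    {"wx": 0, "wy": 0, "wz": 0, "x": 0.026, "y": 0.003, "z": 0.03, "jaw": -1},
    {"wx": 0, "wy": 0, "wz": 0, "x": 0, "y": 0, "z": 0, "jaw": -1}
  ]
}}

```text
time_s: 3.2
tcp_pos: [0.5559, 0.1267, 0.1302]
tcp_rot: [[0.993, 0.114, 0.018], [0.113, -0.993, 0.018], [0.02, -0.016, -1.0]]
ft_force: [-1.1, 0.4, -0.5]
gripper_width: 0.0914
```

```bash
cat > d.py <<'E'
from h import *
import sys
S=np.array([.576,.128]);yaw=np.radians(6.8);ax=np.array([np.cos(yaw),np.sin(yaw)]);ay=np.array([-ax[1],ax[0]])
def stg(sx,sy=0): return S+sx*ax+sy*ay
def report(target,wyaw=None):
    s=robot.read_state();R=np.array(s['tcp_rot']);p=np.array(s['tcp_pos'])
    print('t',s['time_s'],'tcp',p.round(4),'stage xy',np.array([(p[:2]-S)@ax,(p[:2]-S)@ay]).round(4),'F',np.array(s['ft_force']).round(2),'w',round(s['gripper_width'],4))
    print('delta tool',(R.T@(np.array(target)-p)).round(4))
    yw=yaw if wyaw is None else np.radians(wyaw)
    Rt=np.array([[np.cos(yw),np.sin(yw),0],[np.sin(yw),-np.cos(yw),0],[0,0,-1]])
    print('turn tool',cv2.Rodrigues(R.T@Rt)[0].ravel().round(4))
E
python3 - <<'E'
from d import *
report([*stg(-.027),.031])
E
```

```text
t 3.2 tcp [0.5559 0.1267 0.1302] stage xy [-0.0201  0.0011] F [-1.14  0.43 -0.47] w 0.0914
delta tool [-0.0088  0.0027  0.099 ]
turn tool [-0.0157 -0.0198 -0.005 ]
```

```bash
python3 meas.py w3
```

```text
[0.5555 0.127  0.1323] 3.25
stage 12137 [0.5702 0.1227 0.0129] [0.4906 0.074  0.0082] [0.6654 0.1818 0.02  ] ((577.7075805664062, 128.156005859375), (167.08477783203125, 90.23473358154297), 6.85610818862915)
carrier 1976 [0.5234 0.354  0.0044] [0.4914 0.2897 0.0025] [0.5524 0.373  0.0162] ((524.5803833007812, 331.2105712890625), (59.65213394165039, 81.86973571777344), 6.027989864349365)
tab none
bar 399 [0.5511 0.125  0.0518] [0.5433 0.1127 0.0463] [0.5566 0.137  0.0543] ((550.1277465820312, 124.90497589111328), (11.207893371582031, 23.395042419433594), 6.058782577514648)
```

View pics/w3.png

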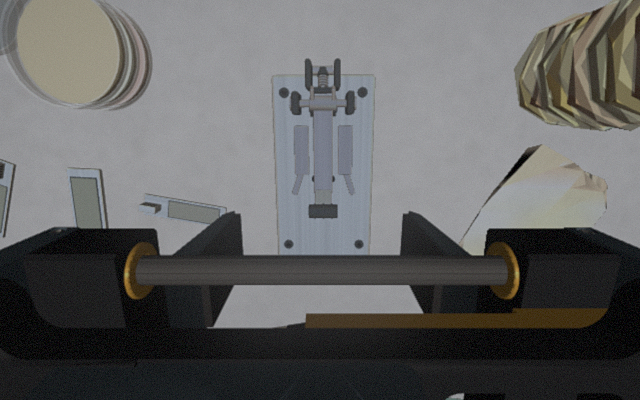

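Emit:
{"method": "carry_out", "body": {
  "targets": [
    {"wx": -0.014, "wy": -0.018, "wz": -0.004, "x": -0.008, "y": 0.002, "z": 0.02, "jaw": -1},
    {"wx": 0, "wy": 0, "wz": 0, "x": 0, "y": 0, "z": 0.02, "jaw": -1},
    {"wx": 0, "wy": 0, "wz": 0, "x": 0, "y": 0, "z": 0.01, "jaw": -1},
    {"wx": 0, "wy": 0, "wz": 0, "x": 0, "y": 0, "z": 0, "jaw": -1},
    {"wx": 0, "wy": 0, "wz": 0, "x": 0, "y": 0, "z": 0, "jaw": -1}
  ]
}}

```text
time_s: 3.75
tcp_pos: [0.5469, 0.126, 0.0854]
tcp_rot: [[0.993, 0.119, 0.009], [0.119, -0.993, 0.002], [0.009, -0.001, -1.0]]
ft_force: [-0.4, -0.5, 0.5]
gripper_width: 0.0911
```

Run:
```python
from d import *
report([*stg(-.0265),.031])
```

```text
t 3.75 tcp [0.5469 0.126  0.0854] stage xy [-0.0292  0.0015] F [-0.4  -0.53  0.45] w 0.0911
delta tool [0.0022 0.0015 0.0544]
turn tool [-0.0013 -0.0091  0.0006]
```

Emit:
{"method": "carry_out", "body": {
  "targets": [
    {"wx": 0, "wy": -0.009, "wz": 0, "x": 0.002, "y": 0.0015, "z": 0.02, "jaw": -1},
    {"wx": 0, "wy": 0, "wz": 0, "x": 0, "y": 0, "z": 0.02, "jaw": -1},
    {"wx": 0, "wy": 0, "wz": 0, "x": 0, "y": 0, "z": 0.012, "jaw": -1},
    {"wx": 0, "wy": 0, "wz": 0, "x": 0, "y": 0, "z": 0, "jaw": -1},
    {"wx": 0, "wy": 0, "wz": 0, "x": 0, "y": 0, "z": 0, "jaw": -1}
  ]
}}

```text
time_s: 4.25
tcp_pos: [0.5524, 0.1258, 0.0378]
tcp_rot: [[0.993, 0.119, 0.01], [0.119, -0.993, 0.003], [0.011, -0.002, -1.0]]
ft_force: [0.6, 0.2, -0.7]
gripper_width: 0.0914
```

Run:
```python
from d import *
report([*stg(-.0265),.031])
for n in['wrist','side']:
    i,d=robot.get_image(n);cv2.imwrite(f'pics/{n}4.png',i)
```

```text
t 4.25 tcp [0.5524 0.1258 0.0378] stage xy [-0.0237  0.0006] F [ 0.64  0.19 -0.66] w 0.0914
delta tool [-0.0029  0.0006  0.0067]
turn tool [-0.002  -0.0106  0.0009]
```

View pics/wrist4.png

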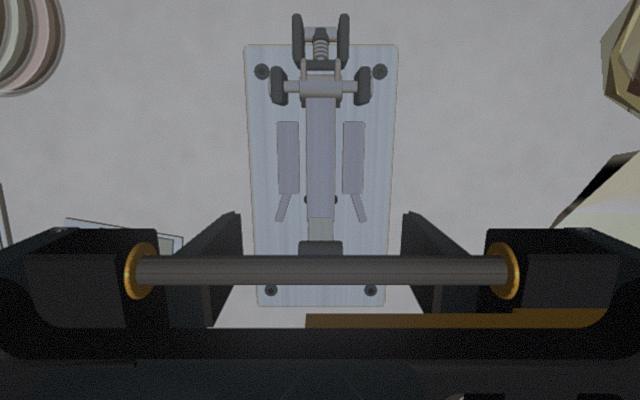

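The bar at (320,248) lies centred between the fingers. I'll descend the last few millimetres and close.

Emit:
{"method": "carry_out", "body": {
  "targets": [
    {"wx": 0, "wy": -0.006, "wz": 0, "x": -0.003, "y": 0.0005, "z": 0.006, "jaw": -1},
    {"wx": 0, "wy": 0, "wz": 0, "x": 0, "y": 0, "z": 0, "jaw": 1},
    {"wx": 0, "wy": 0, "wz": 0, "x": 0, "y": 0, "z": 0, "jaw": 1},
    {"wx": 0, "wy": 0, "wz": 0, "x": 0, "y": 0, "z": 0, "jaw": 1},
    {"wx": 0, "wy": 0, "wz": 0, "x": 0, "y": 0, "z": 0, "jaw": 1},
    {"wx": 0, "wy": 0, "wz": 0, "x": 0, "y": 0, "z": 0, "jaw": 1},
    {"wx": 0, "wy": 0, "wz": 0, "x": 0, "y": 0, "z": 0, "jaw": 1}
  ],
  "force": 25
}}

```text
time_s: 5.05
tcp_pos: [0.5506, 0.1252, 0.0334]
tcp_rot: [[0.993, 0.119, 0.008], [0.119, -0.993, 0.003], [0.008, -0.002, -1.0]]
ft_force: [-0.5, -0.5, 0.3]
gripper_width: 0.0462
```

Run:
```python
from d import *
report([*stg(-.0265),.031])
```

```text
t 5.05 tcp [0.5506 0.1252 0.0334] stage xy [-0.0256  0.0002] F [-0.51 -0.51  0.31] w 0.0462
delta tool [-0.0009  0.0002  0.0024]
turn tool [-0.0024 -0.0082  0.0008]
```

Emit:
{"method": "carry_out", "body": {
  "targets": [
    {"wx": 0, "wy": 0, "wz": 0, "x": 0, "y": 0, "z": 0.002, "jaw": 1},
    {"wx": 0, "wy": 0, "wz": 0, "x": 0, "y": 0, "z": 0, "jaw": 1},
    {"wx": 0, "wy": 0, "wz": 0, "x": 0, "y": 0, "z": 0, "jaw": 1},
    {"wx": 0, "wy": 0, "wz": 0, "x": 0, "y": 0, "z": 0, "jaw": 1},
    {"wx": 0, "wy": 0, "wz": 0, "x": 0, "y": 0, "z": 0, "jaw": 1}
  ]
}}

```text
time_s: 5.55
tcp_pos: [0.5505, 0.1263, 0.0313]
tcp_rot: [[0.993, 0.118, 0.008], [0.118, -0.993, 0.005], [0.008, -0.004, -1.0]]
ft_force: [-1.1, -0.1, 0.7]
gripper_width: 0.0236
```

Run:
```python
from d import *
report([*stg(-.0265),.031])
a0=np.arctan2(14,87);r=88.1
for f in np.arange(0,1.2,.1): print(round(f,2),(60-r*np.cos(a0+f)).round(1),(34+r*np.sin(a0+f)).round(1))
```

```text
t 5.55 tcp [0.5505 0.1263 0.0313] stage xy [-0.0255  0.0013] F [-1.07 -0.08  0.74] w 0.0236
delta tool [-0.001   0.0013  0.0003]
turn tool [-0.0044 -0.0083 -0.0004]
0.0 -27.0 48.0
0.1 -25.1 56.6
0.2 -22.5 65.0
0.3 -19.0 73.1
0.4 -14.7 80.8
0.5 -9.6 88.0
0.6 -3.9 94.7
0.7 2.5 100.7
0.8 9.4 106.1
0.9 16.9 110.8
1.0 24.8 114.8
1.1 33.0 117.9
```

Emit:
{"method": "carry_out", "body": {
  "targets": [
    {"wx": 0, "wy": 0, "wz": 0, "x": 0.002, "y": 0, "z": -0.0086, "jaw": 1},
    {"wx": 0, "wy": 0, "wz": 0, "x": 0.0026, "y": 0, "z": -0.0084, "jaw": 1},
    {"wx": 0, "wy": 0, "wz": 0, "x": 0.0035, "y": 0, "z": -0.0081, "jaw": 1},
    {"wx": 0, "wy": 0, "wz": 0, "x": 0, "y": 0, "z": 0, "jaw": 1}
  ]
}}

```text
time_s: 5.95
tcp_pos: [0.5578, 0.1271, 0.0562]
tcp_rot: [[0.993, 0.118, 0.004], [0.118, -0.993, 0.005], [0.004, -0.004, -1.0]]
ft_force: [0.6, 1.4, -6.1]
gripper_width: 0.0233
```

```bash
cat > arc.py <<'E'
from d import *
s=robot.read_state();p=np.array(s['tcp_pos']);sx=((p[:2]-S)@ax)*1000;z=p[2]*1000+17
a=np.arctan2(z-34,60-sx)-np.arctan2(14,87);print('phi from tcp',a.round(3),'r',np.hypot(z-34,60-sx).round(1))
report([*stg(-.0265),.031])
E
python3 arc.py
```

```text
phi from tcp 0.306 r 87.5
t 5.95 tcp [0.5578 0.1271 0.0562] stage xy [-0.0182  0.0013] F [ 0.6   1.38 -6.14] w 0.0233
delta tool [-0.0084  0.0014  0.0252]
turn tool [-0.0044 -0.0042 -0.0005]
```

Emit:
{"method": "carry_out", "body": {
  "targets": [
    {"wx": 0, "wy": 0, "wz": 0, "x": 0.0043, "y": 0, "z": -0.0077, "jaw": 1},
    {"wx": 0, "wy": 0, "wz": 0, "x": 0.0051, "y": 0, "z": -0.0072, "jaw": 1},
    {"wx": 0, "wy": 0, "wz": 0, "x": 0.0057, "y": 0, "z": -0.0067, "jaw": 1},
    {"wx": 0, "wy": 0, "wz": 0, "x": 0.0064, "y": 0, "z": -0.006, "jaw": 1},
    {"wx": 0, "wy": 0, "wz": 0, "x": 0.0069, "y": 0, "z": -0.0054, "jaw": 1},
    {"wx": 0, "wy": 0, "wz": 0, "x": 0, "y": 0, "z": 0, "jaw": 1}
  ]
}}

```text
time_s: 6.55
tcp_pos: [0.5911, 0.1311, 0.0945]
tcp_rot: [[0.993, 0.118, 0.011], [0.118, -0.993, 0.006], [0.011, -0.005, -1.0]]
ft_force: [3.5, 1.6, -2.2]
gripper_width: 0.0235
```

```bash
python3 arc.py
```

```text
phi from tcp 0.889 r 89.4
t 6.55 tcp [0.5911 0.1311 0.0945] stage xy [0.0154 0.0013] F [ 3.45  1.58 -2.21] w 0.0235
delta tool [-0.0426  0.0017  0.063 ]
turn tool [-0.005  -0.0114 -0.0005]
```

Emit:
{"method": "carry_out", "body": {
  "targets": [
    {"wx": 0, "wy": 0.006, "wz": 0, "x": 0.007, "y": 0, "z": -0.0035, "jaw": 1},
    {"wx": 0, "wy": 0, "wz": 0, "x": 0.008, "y": 0, "z": -0.0025, "jaw": 1},
    {"wx": 0, "wy": 0, "wz": 0, "x": 0.004, "y": 0, "z": -0.001, "jaw": 1},
    {"wx": 0, "wy": 0, "wz": 0, "x": 0, "y": 0, "z": 0, "jaw": 1},
    {"wx": 0, "wy": 0, "wz": 0, "x": 0, "y": 0, "z": 0, "jaw": 1}
  ]
}}

```text
time_s: 7.05
tcp_pos: [0.6139, 0.1338, 0.1043]
tcp_rot: [[0.993, 0.118, 0.023], [0.118, -0.993, 0.008], [0.023, -0.005, -1.0]]
ft_force: [0.9, 1.3, 0.6]
gripper_width: 0.0233
```

```bash
python3 arc.py
```

```text
phi from tcp 1.168 r 89.9
t 7.05 tcp [0.6139 0.1338 0.1043] stage xy [0.0384 0.0013] F [0.89 1.29 0.56] w 0.0233
delta tool [-0.0665  0.0017  0.0718]
turn tool [-0.0054 -0.0234 -0.0007]
```

Emit:
{"method": "carry_out", "body": {
  "targets": [
    {"wx": 0, "wy": 0, "wz": 0, "x": 0, "y": 0, "z": 0, "jaw": -1},
    {"wx": 0, "wy": 0, "wz": 0, "x": 0, "y": 0, "z": 0, "jaw": -1},
    {"wx": 0, "wy": 0, "wz": 0, "x": 0, "y": 0, "z": 0, "jaw": -1},
    {"wx": 0, "wy": 0, "wz": 0, "x": 0, "y": 0, "z": -0.03, "jaw": -1},
    {"wx": 0, "wy": -0.02, "wz": 0, "x": 0, "y": 0, "z": -0.04, "jaw": -1},
    {"wx": 0, "wy": 0, "wz": 0, "x": -0.03, "y": -0.03, "z": -0.04, "jaw": -1},
    {"wx": 0, "wy": 0, "wz": 0, "x": -0.035, "y": -0.03, "z": 0, "jaw": -1},
    {"wx": 0, "wy": 0, "wz": 0, "x": -0.035, "y": -0.03, "z": 0, "jaw": -1},
    {"wx": 0, "wy": 0, "wz": 0, "x": -0.035, "y": -0.03, "z": 0, "jaw": -1},
    {"wx": 0, "wy": 0, "wz": 0, "x": 0, "y": 0, "z": 0, "jaw": -1}
  ]
}}

```text
time_s: 8.05
tcp_pos: [0.4592, 0.232, 0.2108]
tcp_rot: [[0.993, 0.114, -0.015], [0.114, -0.993, 0.001], [-0.015, -0.003, -1.0]]
ft_force: [0.2, 0.3, -0.4]
gripper_width: 0.0914
```

```bash
python3 - <<'E'
from d import *
i,d=robot.get_image('side');cv2.imwrite('pics/side5.png',i);cv2.imwrite('pics/side5z.png',cv2.resize(i[180:300,220:380],None,fx=4,fy=4,interpolation=cv2.INTER_CUBIC))
E
python3 meas.py w5
```

```text
[0.4631 0.2306 0.2108] 8.15
stage 9688 [0.5602 0.1317 0.0129] [0.4881 0.0747 0.0082] [0.6586 0.1821 0.02  ] ((573.2794189453125, 127.89859008789062), (162.6129608154297, 90.15670776367188), 6.876654624938965)
carrier 2829 [0.497  0.3519 0.0044] [0.4316 0.2894 0.0025] [0.5522 0.3729 0.0238] ((493.5783386230469, 328.432861328125), (119.5629653930664, 81.699951171875), 4.052198886871338)
tab 203 [0.4471 0.3492 0.0218] [0.4345 0.3442 0.0151] [0.4582 0.3546 0.0238] ((446.24298095703125, 349.56158447265625), (23.874568939208984, 10.000322341918945), 2.507774829864502)
bar none
```

View pics/side5z.png

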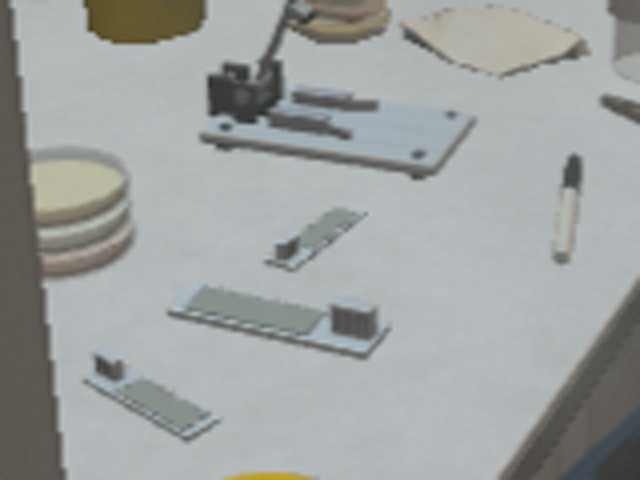

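View pics/w5.png

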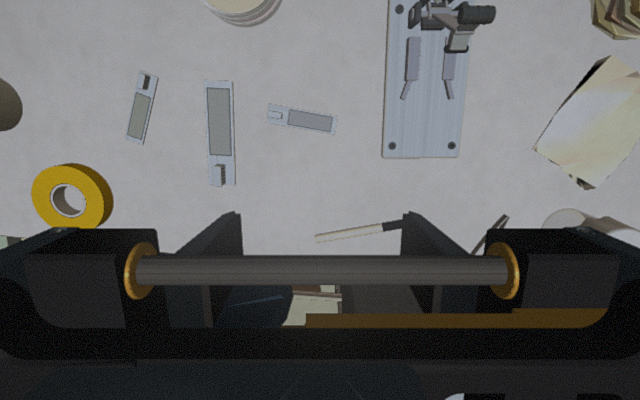

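Run:
```python
from d import *
report([.4461,.3496,.06],4.0)
```

```text
t 8.15 tcp [0.4631 0.2306 0.2108] stage xy [-0.1     0.1152] F [0.33 0.79 0.25] w 0.0914
delta tool [-0.0019 -0.1199  0.151 ]
turn tool [-0.0015  0.0114  0.0422]
```

Emit:
{"method": "carry_out", "body": {
  "targets": [
    {"wx": 0, "wy": 0.01, "wz": 0.04, "x": 0, "y": -0.03, "z": 0.01, "jaw": -1},
    {"wx": 0, "wy": 0, "wz": 0, "x": 0, "y": -0.03, "z": 0.03, "jaw": -1},
    {"wx": 0, "wy": 0, "wz": 0, "x": 0, "y": -0.03, "z": 0.03, "jaw": -1},
    {"wx": 0, "wy": 0, "wz": 0, "x": 0, "y": -0.025, "z": 0.03, "jaw": -1},
    {"wx": 0, "wy": 0, "wz": 0, "x": 0, "y": 0, "z": 0.02, "jaw": -1},
    {"wx": 0, "wy": 0, "wz": 0, "x": 0, "y": 0, "z": 0.01, "jaw": -1},
    {"wx": 0, "wy": 0, "wz": 0, "x": 0, "y": 0, "z": 0, "jaw": -1},
    {"wx": 0, "wy": 0, "wz": 0, "x": 0, "y": 0, "z": 0, "jaw": -1}
  ]
}}

```text
time_s: 8.95
tcp_pos: [0.4653, 0.3443, 0.0759]
tcp_rot: [[0.998, 0.059, 0.006], [0.059, -0.998, -0.001], [0.006, 0.001, -1.0]]
ft_force: [0.1, 0.3, 1.3]
gripper_width: 0.0917
```

```bash
python3 - <<'E'
from d import *
report([.4461,.3496,.008],4.0)
E
python3 meas.py w6
```

```text
t 8.95 tcp [0.4653 0.3443 0.0759] stage xy [-0.0844  0.2279] F [0.08 0.3  1.3 ] w 0.0917
delta tool [-0.0192 -0.0065  0.0678]
turn tool [ 0.001  -0.0058 -0.0107]
[0.4653 0.3442 0.0762] 9.0
stage 11874 [0.5461 0.1541 0.0128] [0.4872 0.1036 0.008 ] [0.6198 0.179  0.02  ] ((555.9202270507812, 141.79270935058594), (133.16705322265625, 61.26786804199219), 6.765554904937744)
carrier 6450 [0.4979 0.3531 0.0043] [0.4319 0.2891 0.0025] [0.5517 0.3731 0.0235] ((493.2035827636719, 328.48114013671875), (119.26105499267578, 82.17652893066406), 3.7626419067382812)
tab 432 [0.447  0.3502 0.0218] [0.4339 0.3447 0.0154] [0.4581 0.3557 0.0235] ((445.9813232421875, 350.22515869140625), (23.903718948364258, 10.001020431518555), 3.2166621685028076)
bar none
```

View pics/w6.png

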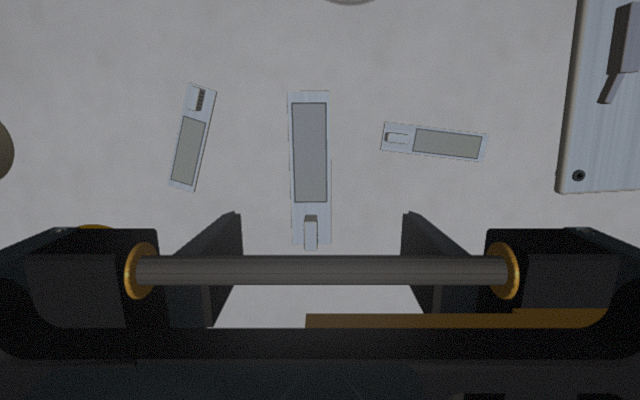

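Emit:
{"method": "carry_out", "body": {
  "targets": [
    {"wx": 0, "wy": -0.004, "wz": 0, "x": -0.019, "y": -0.007, "z": 0.02, "jaw": -1},
    {"wx": 0, "wy": 0, "wz": 0, "x": 0, "y": 0, "z": 0.02, "jaw": -1},
    {"wx": 0, "wy": 0, "wz": 0, "x": 0, "y": 0, "z": 0.015, "jaw": -1},
    {"wx": 0, "wy": 0, "wz": 0, "x": 0, "y": 0, "z": 0, "jaw": -1},
    {"wx": 0, "wy": 0, "wz": 0, "x": 0, "y": 0, "z": 0, "jaw": -1}
  ]
}}

```text
time_s: 9.5
tcp_pos: [0.4519, 0.3512, 0.0273]
tcp_rot: [[0.998, 0.055, 0.015], [0.054, -0.998, 0.008], [0.015, -0.008, -1.0]]
ft_force: [0.5, 0.0, -0.2]
gripper_width: 0.0912
```

Run:
```python
from d import *
report([.4460,.3500,.008],3.7)
```

```text
t 9.5 tcp [0.4519 0.3512 0.0273] stage xy [-0.0968  0.2363] F [ 0.51  0.   -0.2 ] w 0.0912
delta tool [-0.0063  0.001   0.0192]
turn tool [-0.0075 -0.0154 -0.01  ]
```

Emit:
{"method": "carry_out", "body": {
  "targets": [
    {"wx": -0.006, "wy": -0.015, "wz": -0.01, "x": -0.006, "y": 0.001, "z": 0.01, "jaw": -1},
    {"wx": 0, "wy": 0, "wz": 0, "x": 0, "y": 0, "z": 0, "jaw": -1},
    {"wx": 0, "wy": 0, "wz": 0, "x": 0, "y": 0, "z": 0.008, "jaw": -1},
    {"wx": 0, "wy": 0, "wz": 0, "x": 0, "y": 0, "z": 0, "jaw": -1}
  ]
}}

```text
time_s: 9.9
tcp_pos: [0.4478, 0.3507, 0.0113]
tcp_rot: [[0.998, 0.065, 0.004], [0.065, -0.998, 0.005], [0.004, -0.004, -1.0]]
ft_force: [0.4, 0.2, -0.3]
gripper_width: 0.091
```

Run:
```python
from d import *
report([.4460,.3500,.008],3.7)
```

```text
t 9.9 tcp [0.4478 0.3507 0.0113] stage xy [-0.1009  0.2364] F [ 0.35  0.2  -0.26] w 0.091
delta tool [-0.0018  0.0006  0.0032]
turn tool [-0.0043 -0.0044  0.    ]
```

Well aligned. I'll go down 2 mm and close gently.

Emit:
{"method": "carry_out", "body": {
  "targets": [
    {"wx": -0.003, "wy": -0.003, "wz": 0, "x": -0.0015, "y": 0.0005, "z": 0.0025, "jaw": -1},
    {"wx": 0, "wy": 0, "wz": 0, "x": 0, "y": 0, "z": 0, "jaw": 1},
    {"wx": 0, "wy": 0, "wz": 0, "x": 0, "y": 0, "z": 0, "jaw": 1},
    {"wx": 0, "wy": 0, "wz": 0, "x": 0, "y": 0, "z": 0, "jaw": 1},
    {"wx": 0, "wy": 0, "wz": 0, "x": 0, "y": 0, "z": 0, "jaw": 1},
    {"wx": 0, "wy": 0, "wz": 0, "x": 0, "y": 0, "z": 0, "jaw": 1},
    {"wx": 0, "wy": 0, "wz": 0, "x": 0, "y": 0, "z": 0, "jaw": 1},
    {"wx": 0, "wy": 0, "wz": 0, "x": 0, "y": 0, "z": 0, "jaw": 1},
    {"wx": 0, "wy": 0, "wz": 0, "x": 0, "y": 0, "z": 0, "jaw": 1},
    {"wx": 0, "wy": 0, "wz": 0, "x": 0, "y": 0, "z": 0, "jaw": 1}
  ],
  "force": 25
}}

```text
time_s: 10.9
tcp_pos: [0.4466, 0.3505, 0.0089]
tcp_rot: [[0.998, 0.065, 0.002], [0.065, -0.998, 0.002], [0.002, -0.002, -1.0]]
ft_force: [0.1, 0.2, 0.1]
gripper_width: 0.0222
```

Emit:
{"method": "carry_out", "body": {
  "targets": [
    {"wx": 0, "wy": 0, "wz": 0, "x": 0, "y": 0, "z": 0, "jaw": 1},
    {"wx": 0, "wy": 0, "wz": 0, "x": 0, "y": 0, "z": 0, "jaw": 1},
    {"wx": 0, "wy": 0, "wz": 0, "x": 0, "y": 0, "z": 0, "jaw": 1}
  ]
}}

```text
time_s: 11.2
tcp_pos: [0.4467, 0.3505, 0.0089]
tcp_rot: [[0.998, 0.065, 0.002], [0.065, -0.998, 0.002], [0.002, -0.002, -1.0]]
ft_force: [-0.7, 0.2, -0.2]
gripper_width: 0.0097
```

Run:
```python
from d import *
report([.4460,.3500,.008],3.7)
```

```text
t 11.2 tcp [0.4467 0.3505 0.0089] stage xy [-0.1021  0.2363] F [-0.7   0.17 -0.16] w 0.0097
delta tool [-0.0007  0.0005  0.0009]
turn tool [-0.0017 -0.0021  0.0002]
```

Emit:
{"method": "carry_out", "body": {
  "targets": [
    {"wx": 0, "wy": 0, "wz": 0, "x": 0, "y": 0, "z": -0.01, "jaw": 1},
    {"wx": 0, "wy": 0, "wz": 0, "x": 0, "y": 0, "z": -0.02, "jaw": 1},
    {"wx": 0, "wy": 0, "wz": 0, "x": 0, "y": 0, "z": -0.02, "jaw": 1},
    {"wx": 0, "wy": 0, "wz": 0, "x": 0, "y": 0.01, "z": -0.01, "jaw": 1},
    {"wx": 0, "wy": 0, "wz": 0, "x": 0, "y": 0.025, "z": 0, "jaw": 1},
    {"wx": 0, "wy": 0, "wz": 0, "x": 0, "y": 0.025, "z": 0, "jaw": 1},
    {"wx": 0, "wy": 0, "wz": 0, "x": 0, "y": 0.025, "z": 0, "jaw": 1},
    {"wx": 0, "wy": 0, "wz": 0, "x": 0, "y": 0.025, "z": 0, "jaw": 1},
    {"wx": 0, "wy": 0, "wz": 0, "x": 0, "y": 0.025, "z": 0, "jaw": 1},
    {"wx": 0, "wy": 0, "wz": 0, "x": 0, "y": 0.025, "z": 0, "jaw": 1}
  ]
}}

```text
time_s: 12.2
tcp_pos: [0.4558, 0.1838, 0.0738]
tcp_rot: [[0.998, 0.07, 0.002], [0.07, -0.998, 0.0], [0.002, -0.0, -1.0]]
ft_force: [0.7, -0.0, -1.0]
gripper_width: 0.0098
```

Run:
```python
from d import *
report([*stg(-.14),.05])
i,d=robot.get_image('side');cv2.imwrite('pics/side7z.png',cv2.resize(i[160:300,220:400],None,fx=4,fy=4,interpolation=cv2.INTER_CUBIC))
```

```text
t 12.2 tcp [0.4558 0.1838 0.0738] stage xy [-0.1128  0.0696] F [ 0.74 -0.03 -0.98] w 0.0098
delta tool [-0.0239  0.0709  0.0237]
turn tool [-0.0003 -0.0021 -0.0486]
```

View pics/side7z.png

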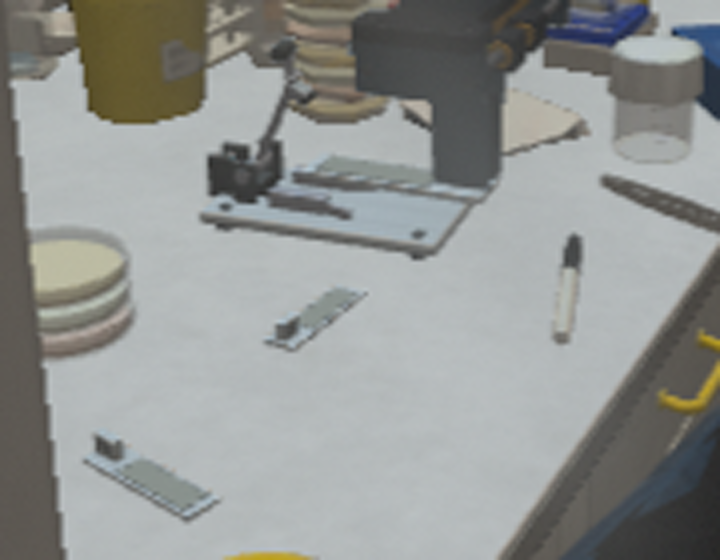

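The carrier is held level, with its tab at about (465,165) in the crop. Next I'll move to the near end.

Emit:
{"method": "carry_out", "body": {
  "targets": [
    {"wx": 0, "wy": 0, "wz": -0.048, "x": -0.01, "y": 0.02, "z": 0, "jaw": 1},
    {"wx": 0, "wy": 0, "wz": 0, "x": -0.01, "y": 0.02, "z": 0, "jaw": 1},
    {"wx": 0, "wy": 0, "wz": 0, "x": 0, "y": 0.02, "z": 0, "jaw": 1},
    {"wx": 0, "wy": 0, "wz": 0, "x": 0, "y": 0.008, "z": 0.01, "jaw": 1},
    {"wx": 0, "wy": 0, "wz": 0, "x": 0, "y": 0, "z": 0.01, "jaw": 1},
    {"wx": 0, "wy": 0, "wz": 0, "x": 0, "y": 0, "z": 0, "jaw": 1},
    {"wx": 0, "wy": 0, "wz": 0, "x": 0, "y": 0, "z": 0, "jaw": 1}
  ]
}}

```text
time_s: 12.95
tcp_pos: [0.4396, 0.1054, 0.0525]
tcp_rot: [[0.993, 0.114, -0.001], [0.114, -0.993, -0.003], [-0.002, 0.003, -1.0]]
ft_force: [0.7, 0.3, -0.1]
gripper_width: 0.0099
```

Run:
```python
from d import *
report([*stg(-.137),.024])
n='wrist';c=cam(n);i,d=robot.get_image(n);cv2.imwrite('pics/w8.png',i);np.savez('w8.npz',i=i,d=d,R=c[1],t=c[2])
P=cloud(n,d,c)
X=(P[...,:2]-S)@ax;Y=(P[...,:2]-S)@ay;Z=P[...,2]
# carrier edges: high cluster
m=(Z>.03)&(X<0)&(X>-.12)&(abs(Y)<.04)
for x in(-.10,-.09,-.08,-.07,-.06,-.05,-.045,-.04,-.035,-.03,-.02):
    k=m&(abs(X-x)<.003)
    print(x,k.sum(), (Y[k].min().round(4),Y[k].max().round(4),np.median(Z[k]).round(4)) if k.sum() else '')
```

```text
t 12.95 tcp [0.4396 0.1054 0.0525] stage xy [-0.1381 -0.0063] F [ 0.65  0.35 -0.08] w 0.0099
delta tool [ 0.0012 -0.0063  0.0285]
turn tool [ 0.0027  0.0017 -0.0042]
-0.1 7393 (np.float64(-0.0374), np.float64(0.0228), np.float64(0.1482))
-0.09 618 (np.float64(-0.0235), np.float64(0.0081), np.float64(0.0478))
-0.08 643 (np.float64(-0.0233), np.float64(0.0084), np.float64(0.0478))
-0.07 1716 (np.float64(-0.0236), np.float64(0.0082), np.float64(0.2222))
-0.06 725 (np.float64(-0.0235), np.float64(0.0084), np.float64(0.0477))
-0.05 755 (np.float64(-0.0233), np.float64(0.0082), np.float64(0.0476))
-0.045 769 (np.float64(-0.0237), np.float64(0.008), np.float64(0.0476))
-0.04 770 (np.float64(-0.0236), np.float64(0.0084), np.float64(0.0472))
-0.035 614 (np.float64(-0.0236), np.float64(0.0083), np.float64(0.0471))
-0.03 0 
-0.02 0
```

View pics/w8.png

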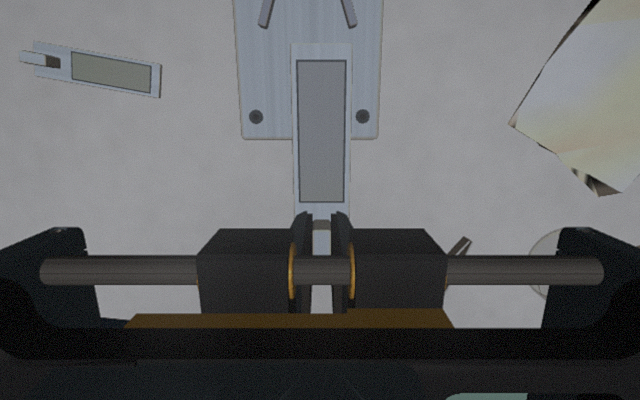

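Run:
```python
from d import *
for f in('w3','w8'):
    D=np.load(f+'.npz');c=(robot.camera_params('wrist'),D['R'],D['t']);P=cloud('wrist',D['d'],c)
    X=(P[...,:2]-S)@ax;Y=(P[...,:2]-S)@ay;Z=P[...,2]
    for x in(-.075,-.05,-.03,-.01,.015,.03):
        k=(abs(X-x)<.004)&(Z>.008)&(Z<.02)&(abs(Y)<.06)
        r=(abs(X-x)<.004)&(Z>.0215)&(Z<.03)&(abs(Y)<.035)
        if k.sum()>10: print(f,x,Y[k].min().round(4),Y[k].max().round(4),((Y[k].min()+Y[k].max())/2).round(4), (Y[r].min().round(4),Y[r].max().round(4)) if r.sum() else '')
```

```text
w3 -0.075 -0.0445 0.045 0.0002 
w3 -0.05 -0.0447 0.045 0.0002 
w3 -0.03 -0.0449 0.044 -0.0004 
w3 -0.01 -0.0445 0.0443 -0.0001 (np.float64(-0.025), np.float64(0.0273))
w3 0.015 -0.0444 0.0443 -0.0001 (np.float64(-0.0243), np.float64(0.0246))
w3 0.03 -0.0449 0.0447 -0.0001 (np.float64(-0.025), np.float64(0.0251))
w8 -0.075 -0.0449 0.0447 -0.0001 
w8 -0.05 -0.045 0.045 0.0 
w8 -0.03 -0.0449 0.0452 0.0002 
w8 -0.01 -0.045 0.0451 0.0001 (np.float64(-0.0253), np.float64(0.0263))
```

Emit:
{"method": "carry_out", "body": {
  "targets": [
    {"wx": 0.002, "wy": 0.001, "wz": -0.004, "x": 0, "y": -0.0075, "z": 0, "jaw": 1},
    {"wx": 0, "wy": 0, "wz": 0, "x": 0, "y": 0, "z": 0.01, "jaw": 1},
    {"wx": 0, "wy": 0, "wz": 0, "x": 0, "y": 0, "z": 0.008, "jaw": 1},
    {"wx": 0, "wy": 0, "wz": 0, "x": 0, "y": 0, "z": 0, "jaw": 1},
    {"wx": 0, "wy": 0, "wz": 0, "x": 0, "y": 0, "z": 0, "jaw": 1}
  ]
}}

```text
time_s: 13.5
tcp_pos: [0.4388, 0.1156, 0.0328]
tcp_rot: [[0.993, 0.122, -0.0], [0.122, -0.993, -0.0], [-0.001, 0.0, -1.0]]
ft_force: [-0.2, -0.1, -1.3]
gripper_width: 0.0098
```

```bash
cat > car.py <<'E'
from d import *
import sys
report([*stg(-.130,.0013),.0235])
n='wrist';c=cam(n);i,d=robot.get_image(n);cv2.imwrite(f'pics/{sys.argv[1]}.png',i);np.savez(sys.argv[1]+'.npz',i=i,d=d,R=c[1],t=c[2])
P=cloud(n,d,c)
X=(P[...,:2]-S)@ax;Y=(P[...,:2]-S)@ay;Z=P[...,2]
lo=float(sys.argv[2])
m=(Z>lo)&(Z<lo+.015)&(X<.1)&(X>-.12)&(abs(Y)<.022)
for x in np.arange(-.1,.06,.01):
    k=m&(abs(X-x)<.003)
    if k.sum()>20: print(round(x,3),k.sum(), Y[k].min().round(4),Y[k].max().round(4),((Y[k].min()+Y[k].max())/2).round(4),np.median(Z[k]).round(4))
E
python3 car.py w9 .0245
```

```text
t 13.5 tcp [0.4388 0.1156 0.0328] stage xy [-0.1377  0.0039] F [-0.18 -0.1  -1.32] w 0.0098
delta tool [0.0077 0.0026 0.0093]
turn tool [0.0002 0.0005 0.0036]
-0.1 612 -0.0126 0.019 0.0032 0.0281
-0.09 634 -0.0129 0.0188 0.0029 0.0281
-0.08 644 -0.0127 0.0191 0.0032 0.028
-0.07 671 -0.0128 0.019 0.0031 0.028
-0.06 721 -0.0127 0.0193 0.0033 0.028
-0.05 772 -0.0124 0.0192 0.0034 0.028
-0.04 763 -0.0128 0.0194 0.0033 0.0277
```

Emit:
{"method": "carry_out", "body": {
  "targets": [
    {"wx": 0, "wy": 0, "wz": 0.002, "x": 0, "y": 0.003, "z": 0.004, "jaw": 1},
    {"wx": 0, "wy": 0, "wz": 0, "x": 0, "y": 0, "z": 0.003, "jaw": 1},
    {"wx": 0, "wy": 0, "wz": 0, "x": 0, "y": 0, "z": 0, "jaw": 1},
    {"wx": 0, "wy": 0, "wz": 0, "x": 0, "y": 0, "z": 0, "jaw": 1}
  ]
}}

```text
time_s: 13.95
tcp_pos: [0.4395, 0.112, 0.0256]
tcp_rot: [[0.993, 0.119, 0.0], [0.119, -0.993, -0.0], [0.0, 0.0, -1.0]]
ft_force: [-0.4, -0.3, -0.3]
gripper_width: 0.01
```

```bash
python3 car.py w10 .0165
```

```text
t 13.95 tcp [0.4395 0.112  0.0256] stage xy [-0.1374  0.0003] F [-0.38 -0.34 -0.3 ] w 0.01
delta tool [ 0.0074 -0.001   0.0021]
turn tool [ 0.0002 -0.0004  0.0008]
-0.1 596 -0.0163 0.0152 -0.0006 0.021
-0.09 631 -0.0168 0.0149 -0.0009 0.0209
-0.08 661 -0.0164 0.0153 -0.0005 0.0209
-0.07 704 -0.0167 0.0151 -0.0008 0.0209
-0.06 715 -0.0165 0.0154 -0.0006 0.0208
-0.05 735 -0.0163 0.0152 -0.0005 0.0208
-0.04 797 -0.0166 0.0154 -0.0006 0.0205
-0.03 53 -0.0158 0.0146 -0.0006 0.0202
```

Emit:
{"method": "carry_out", "body": {
  "targets": [
    {"wx": 0, "wy": 0, "wz": 0, "x": 0, "y": -0.0007, "z": 0.0018, "jaw": 1},
    {"wx": 0, "wy": 0, "wz": 0, "x": 0.006, "y": 0, "z": 0, "jaw": 1},
    {"wx": 0, "wy": 0, "wz": 0, "x": 0.008, "y": 0, "z": 0, "jaw": 1},
    {"wx": 0, "wy": 0, "wz": 0, "x": 0.008, "y": 0, "z": 0, "jaw": 1},
    {"wx": 0, "wy": 0, "wz": 0, "x": 0, "y": 0, "z": 0, "jaw": 1},
    {"wx": 0, "wy": 0, "wz": 0, "x": 0, "y": 0, "z": 0, "jaw": 1}
  ]
}}

```text
time_s: 14.6
tcp_pos: [0.4645, 0.1159, 0.024]
tcp_rot: [[0.993, 0.119, 0.002], [0.119, -0.993, 0.0], [0.002, -0.0, -1.0]]
ft_force: [0.6, 0.7, -0.5]
gripper_width: 0.0098
```

```bash
python3 car.py w11 .0155
```

```text
t 14.6 tcp [0.4645 0.1159 0.024 ] stage xy [-0.1121  0.0012] F [ 0.6   0.69 -0.52] w 0.0098
delta tool [-0.0179 -0.0001  0.0005]
turn tool [-0.     -0.0024  0.0008]
-0.1 295 -0.0159 0.0161 0.0001 0.0195
-0.09 555 -0.0158 0.0159 0.0 0.0193
-0.08 589 -0.0156 0.0161 0.0002 0.0195
-0.07 606 -0.0158 0.0161 0.0001 0.0195
-0.06 640 -0.0156 0.0158 0.0001 0.0196
-0.05 707 -0.0155 0.0162 0.0004 0.0195
-0.04 714 -0.0158 0.0159 0.0001 0.0194
-0.03 730 -0.0155 0.0163 0.0004 0.0194
-0.02 773 -0.0156 0.0161 0.0002 0.0195
-0.01 846 -0.022 0.022 0.0 0.019
-0.0 465 -0.0219 0.0219 -0.0 0.024
0.01 304 -0.0219 0.0219 -0.0 0.0248
```

View pics/w11.png

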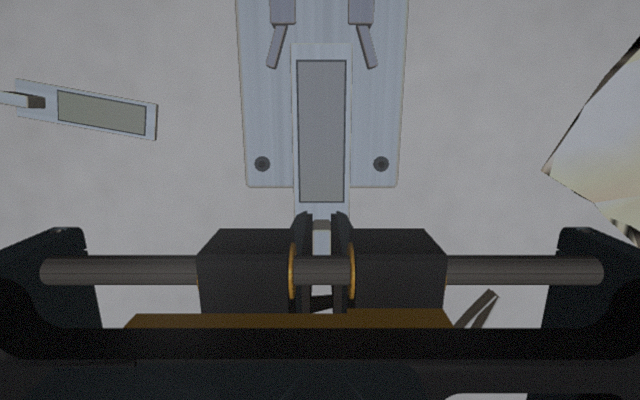

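Centred and level (within 0.4 mm), with the nose at the channel mouth. I'll slide on 28 mm, still short of the stop range.

Emit:
{"method": "carry_out", "body": {
  "targets": [
    {"wx": 0, "wy": 0, "wz": 0, "x": 0.005, "y": 0, "z": 0, "jaw": 1},
    {"wx": 0, "wy": 0, "wz": 0, "x": 0.006, "y": 0, "z": 0, "jaw": 1},
    {"wx": 0, "wy": 0, "wz": 0, "x": 0.006, "y": 0, "z": 0, "jaw": 1},
    {"wx": 0, "wy": 0, "wz": 0, "x": 0.006, "y": 0, "z": 0, "jaw": 1},
    {"wx": 0, "wy": 0, "wz": 0, "x": 0, "y": 0, "z": 0, "jaw": 1},
    {"wx": 0, "wy": 0, "wz": 0, "x": 0, "y": 0, "z": 0, "jaw": 1}
  ]
}}

```text
time_s: 15.25
tcp_pos: [0.4894, 0.1189, 0.024]
tcp_rot: [[0.993, 0.119, 0.003], [0.119, -0.993, 0.0], [0.003, -0.0, -1.0]]
ft_force: [-0.1, -0.2, -1.3]
gripper_width: 0.0099
```

```bash
python3 car.py w12 .0155
```

```text
t 15.25 tcp [0.4894 0.1189 0.024 ] stage xy [-0.0871  0.0012] F [-0.11 -0.2  -1.26] w 0.0099
delta tool [-0.0429 -0.0001  0.0004]
turn tool [-0.0001 -0.0027  0.0007]
-0.07 618 -0.0159 0.016 0.0 0.0193
-0.06 575 -0.0157 0.0158 0.0001 0.0196
-0.05 590 -0.0154 0.0161 0.0004 0.0195
-0.04 617 -0.0158 0.016 0.0001 0.0195
-0.03 641 -0.0156 0.0162 0.0003 0.0195
-0.02 647 -0.0153 0.0161 0.0004 0.0196
-0.01 793 -0.0219 0.022 0.0 0.0196
-0.0 1035 -0.0219 0.022 0.0 0.02
0.01 1136 -0.022 0.0219 -0.0 0.0202
0.02 598 -0.022 0.022 -0.0 0.0248
0.03 546 -0.0219 0.022 0.0 0.0249
```

View pics/w12.png

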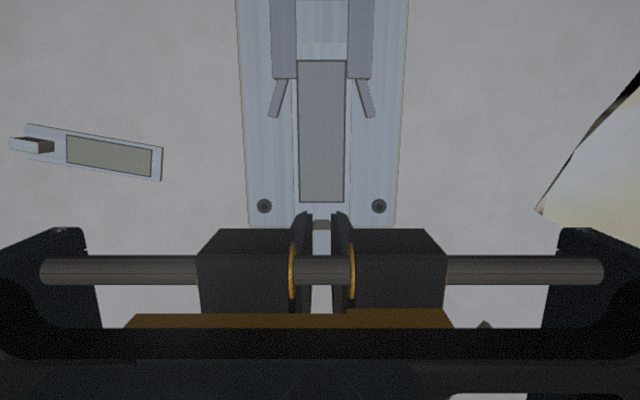

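Emit:
{"method": "carry_out", "body": {
  "targets": [
    {"wx": 0, "wy": 0, "wz": 0, "x": 0.002, "y": 0, "z": 0.0004, "jaw": 1},
    {"wx": 0, "wy": 0, "wz": 0, "x": 0.003, "y": 0, "z": 0.0004, "jaw": 1},
    {"wx": 0, "wy": 0, "wz": 0, "x": 0.002, "y": 0, "z": 0, "jaw": 1},
    {"wx": 0, "wy": 0, "wz": 0, "x": 0, "y": 0, "z": 0, "jaw": 1},
    {"wx": 0, "wy": 0, "wz": 0, "x": 0, "y": 0, "z": 0, "jaw": 1}
  ],
  "force": 10
}}

```text
time_s: 15.8
tcp_pos: [0.4964, 0.1198, 0.0232]
tcp_rot: [[0.993, 0.119, 0.002], [0.119, -0.993, 0.0], [0.002, -0.0, -1.0]]
ft_force: [0.1, 0.8, -0.5]
gripper_width: 0.0098
```

```bash
python3 car.py w13 .0155
python3 - <<'E'
import cv2
i=cv2.imread('pics/w13.png');cv2.imwrite('pics/w13z.png',cv2.resize(i[0:150,220:430],None,fx=3.6,fy=3.6,interpolation=cv2.INTER_CUBIC))
E
```

```text
t 15.8 tcp [0.4964 0.1198 0.0232] stage xy [-0.08    0.0012] F [ 0.08  0.78 -0.48] w 0.0098
delta tool [-0.05   -0.0001 -0.0004]
turn tool [-0.     -0.0023  0.0008]
-0.07 196 -0.0153 0.016 0.0003 0.021
-0.06 588 -0.0159 0.0159 0.0 0.0184
-0.05 574 -0.0156 0.0157 0.0001 0.0186
-0.04 621 -0.0158 0.0162 0.0002 0.0186
-0.03 635 -0.0158 0.0159 0.0001 0.0186
-0.02 698 -0.0154 0.0163 0.0004 0.0185
-0.01 780 -0.0219 0.022 0.0001 0.0186
-0.0 1012 -0.022 0.022 0.0 0.019
0.01 1112 -0.022 0.0219 -0.0 0.0195
0.02 1139 -0.0219 0.0219 -0.0 0.019
0.03 523 -0.0219 0.022 0.0 0.025
0.04 301 -0.0219 0.0219 -0.0 0.0248
```

View pics/w13z.png

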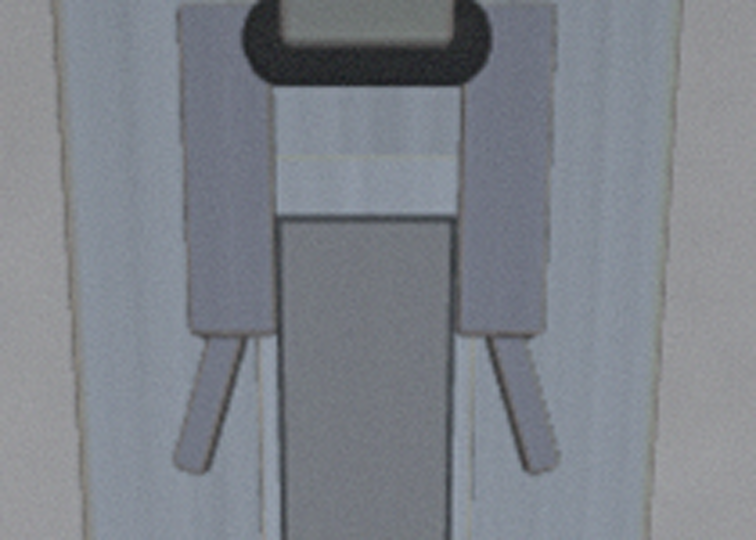

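The crop shows the nose edge at y≈155, with clear bed for about 9 mm ahead up to the raised clip bar's silhouette. I'll advance 5 mm, then creep.

Emit:
{"method": "carry_out", "body": {
  "targets": [
    {"wx": 0, "wy": 0, "wz": 0, "x": 0.002, "y": 0, "z": 0, "jaw": 1},
    {"wx": 0, "wy": 0, "wz": 0, "x": 0.002, "y": 0, "z": 0, "jaw": 1},
    {"wx": 0, "wy": 0, "wz": 0, "x": 0.001, "y": 0, "z": 0, "jaw": 1},
    {"wx": 0, "wy": 0, "wz": 0, "x": 0, "y": 0, "z": 0, "jaw": 1}
  ]
}}

```text
time_s: 16.25
tcp_pos: [0.5017, 0.1204, 0.0233]
tcp_rot: [[0.993, 0.119, 0.002], [0.119, -0.993, 0.0], [0.002, -0.0, -1.0]]
ft_force: [-0.0, -0.3, -1.8]
gripper_width: 0.0101
```

```bash
python3 car.py w14 .0155|head -2
python3 - <<'E'
import cv2
i=cv2.imread('pics/w14.png');cv2.imwrite('pics/w14z.png',cv2.resize(i[0:150,220:430],None,fx=3.6,fy=3.6,interpolation=cv2.INTER_CUBIC))
E
```

```text
t 16.25 tcp [0.5017 0.1204 0.0233] stage xy [-0.0747  0.0012] F [-0.   -0.25 -1.82] w 0.0101
delta tool [-0.0553 -0.0001 -0.0004]
```

View pics/w14z.png

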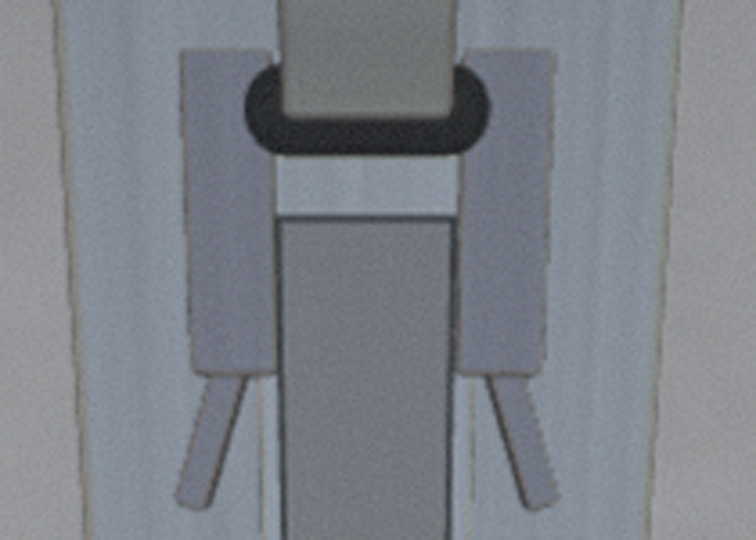

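Emit:
{"method": "carry_out", "body": {
  "targets": [
    {"wx": 0, "wy": 0, "wz": 0, "x": 0.001, "y": 0, "z": 0, "jaw": 1},
    {"wx": 0, "wy": 0, "wz": 0, "x": 0.001, "y": 0, "z": 0, "jaw": 1},
    {"wx": 0, "wy": 0, "wz": 0, "x": 0.001, "y": 0, "z": 0, "jaw": 1}
  ],
  "force": 8
}}

```text
time_s: 16.6
tcp_pos: [0.5046, 0.1207, 0.0232]
tcp_rot: [[0.993, 0.119, 0.002], [0.119, -0.993, 0.0], [0.002, 0.0, -1.0]]
ft_force: [0.6, 0.5, -1.0]
gripper_width: 0.0096
```

Emit:
{"method": "carry_out", "body": {
  "targets": [
    {"wx": 0, "wy": 0, "wz": 0, "x": 0.001, "y": 0, "z": 0, "jaw": 1},
    {"wx": 0, "wy": 0, "wz": 0, "x": 0.001, "y": 0, "z": 0, "jaw": 1},
    {"wx": 0, "wy": 0, "wz": 0, "x": 0.001, "y": 0, "z": 0, "jaw": 1}
  ]
}}

```text
time_s: 16.9
tcp_pos: [0.5078, 0.1211, 0.0232]
tcp_rot: [[0.993, 0.119, 0.002], [0.119, -0.993, 0.0], [0.002, 0.0, -1.0]]
ft_force: [0.3, 1.6, -1.4]
gripper_width: 0.01
```

Nose at about 37 mm and no resistance yet. Continuing.

Emit:
{"method": "carry_out", "body": {
  "targets": [
    {"wx": 0, "wy": 0, "wz": 0, "x": 0.001, "y": 0, "z": 0, "jaw": 1},
    {"wx": 0, "wy": 0, "wz": 0, "x": 0.001, "y": 0, "z": 0, "jaw": 1},
    {"wx": 0, "wy": 0, "wz": 0, "x": 0.001, "y": 0, "z": 0, "jaw": 1}
  ]
}}

```text
time_s: 17.2
tcp_pos: [0.5111, 0.1215, 0.0232]
tcp_rot: [[0.993, 0.119, 0.002], [0.119, -0.993, 0.0], [0.002, 0.0, -1.0]]
ft_force: [0.0, 0.6, -0.9]
gripper_width: 0.0098
```

Emit:
{"method": "carry_out", "body": {
  "targets": [
    {"wx": 0, "wy": 0, "wz": 0, "x": 0.001, "y": 0, "z": 0, "jaw": 1},
    {"wx": 0, "wy": 0, "wz": 0, "x": 0.001, "y": 0, "z": 0, "jaw": 1},
    {"wx": 0, "wy": 0, "wz": 0, "x": 0.001, "y": 0, "z": 0, "jaw": 1}
  ]
}}

```text
time_s: 17.5
tcp_pos: [0.5143, 0.1219, 0.0232]
tcp_rot: [[0.993, 0.119, 0.002], [0.119, -0.993, 0.0], [0.002, 0.0, -1.0]]
ft_force: [0.5, -1.0, -1.5]
gripper_width: 0.0097
```

Emit:
{"method": "carry_out", "body": {
  "targets": [
    {"wx": 0, "wy": 0, "wz": 0, "x": 0.001, "y": 0, "z": 0, "jaw": 1},
    {"wx": 0, "wy": 0, "wz": 0, "x": 0.001, "y": 0, "z": 0, "jaw": 1}
  ]
}}

```text
time_s: 17.7
tcp_pos: [0.5165, 0.1222, 0.0232]
tcp_rot: [[0.993, 0.119, 0.002], [0.119, -0.993, 0.0], [0.002, 0.0, -1.0]]
ft_force: [-0.6, -0.2, -0.2]
gripper_width: 0.0099
```

Emit:
{"method": "carry_out", "body": {
  "targets": [
    {"wx": 0, "wy": 0, "wz": 0, "x": 0.001, "y": 0, "z": 0, "jaw": 1},
    {"wx": 0, "wy": 0, "wz": 0, "x": 0.001, "y": 0, "z": 0, "jaw": 1}
  ]
}}

```text
time_s: 17.9
tcp_pos: [0.5186, 0.1224, 0.0232]
tcp_rot: [[0.993, 0.119, 0.002], [0.119, -0.993, 0.0], [0.002, 0.0, -1.0]]
ft_force: [-0.2, 0.7, -0.5]
gripper_width: 0.01
```

```bash
python3 car.py w15 .0155|head -2
python3 - <<'E'
import cv2
i=cv2.imread('pics/w15.png');cv2.imwrite('pics/w15z.png',cv2.resize(i[0:150,220:430],None,fx=3.6,fy=3.6,interpolation=cv2.INTER_CUBIC))
E
```

```text
t 17.9 tcp [0.5186 0.1224 0.0232] stage xy [-0.0576  0.0012] F [-0.2   0.71 -0.49] w 0.01
delta tool [-0.0724 -0.0001 -0.0004]
```

View pics/w15z.png

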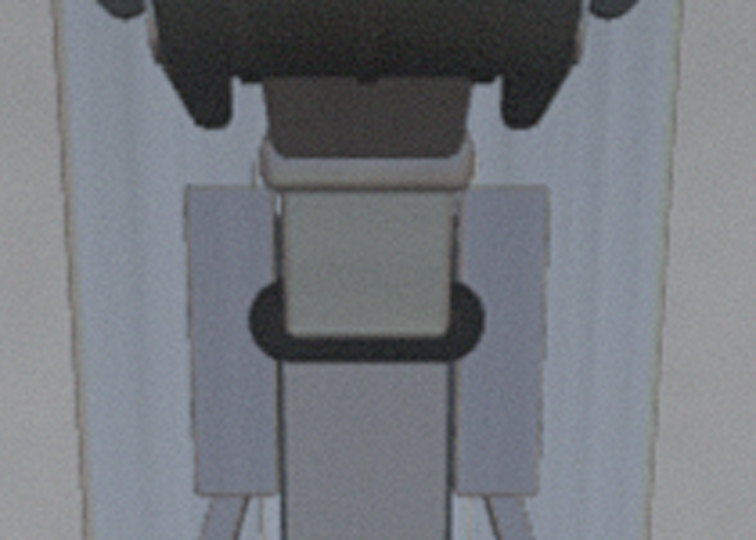

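Emit:
{"method": "carry_out", "body": {
  "targets": [
    {"wx": 0, "wy": 0, "wz": 0, "x": 0.001, "y": 0, "z": 0, "jaw": 1},
    {"wx": 0, "wy": 0, "wz": 0, "x": 0.001, "y": 0, "z": 0, "jaw": 1}
  ]
}}

```text
time_s: 18.15
tcp_pos: [0.5209, 0.1227, 0.0232]
tcp_rot: [[0.993, 0.119, 0.002], [0.119, -0.993, 0.0], [0.002, -0.0, -1.0]]
ft_force: [0.3, -0.2, -0.8]
gripper_width: 0.0093
```

Emit:
{"method": "carry_out", "body": {
  "targets": [
    {"wx": 0, "wy": 0, "wz": 0, "x": 0.001, "y": 0, "z": 0, "jaw": 1},
    {"wx": 0, "wy": 0, "wz": 0, "x": 0.001, "y": 0, "z": 0, "jaw": 1}
  ]
}}

```text
time_s: 18.35
tcp_pos: [0.5213, 0.1227, 0.0229]
tcp_rot: [[0.993, 0.119, -0.002], [0.119, -0.993, -0.0], [-0.002, 0.0, -1.0]]
ft_force: [-2.6, -0.8, 0.2]
gripper_width: 0.0101
```

```bash
cat > nose.py <<'E'
from d import *
import sys
f=sys.argv[1];n='wrist';c=cam(n);i,d=robot.get_image(n);cv2.imwrite(f'pics/{f}.png',i);np.savez(f+'.npz',i=i,d=d,R=c[1],t=c[2])
P=cloud(n,d,c);X=(P[...,:2]-S)@ax;Y=(P[...,:2]-S)@ay;Z=P[...,2]
# tail/ window: print profile of gray & Z along |Y|<0.003..; tab-plate
for y0 in(-.014,0.,.0):
    k=(abs(Y-y0)<.001)&(Z<.03)&(X>-.07)&(X<.07)
    print(y0,[(round(x,3),round(float(np.median(Z[k&(abs(X-x)<.002)])),4)) for x in np.arange(.03,.066,.004) if (k&(abs(X-x)<.002)).any()])
report([*stg(0),.023])
# window near edge: gray step along Y=0
g=cv2.cvtColor(i,cv2.COLOR_BGR2GRAY)
k=(abs(Y-.005)<.0015)&(abs(Z-.0185)<.004)&(X<-.02)
xs=X[k];gs=g[k];o=np.argsort(xs)
for x in np.arange(-.055,-.02,.001):
    q=gs[abs(xs-x)<.0007]
    if len(q): print(round(x,3),q.mean().round(),end='; ')
E
python3 nose.py w16
```

```text
-0.014 [(np.float64(0.03), 0.0251), (np.float64(0.034), 0.0248), (np.float64(0.038), 0.0249), (np.float64(0.042), 0.0243), (np.float64(0.046), 0.0179), (np.float64(0.05), 0.0173)]
0.0 []
0.0 []
t 18.4 tcp [0.5212 0.1227 0.0229] stage xy [-0.055   0.0012] F [-2.64  0.33  0.55] w 0.0096
delta tool [ 0.055   0.0013 -0.0002]
turn tool [0.0002 0.0021 0.0009]
-0.045 99.0; -0.044 118.0; -0.043 142.0; -0.042 142.0; -0.041 142.0; -0.04 138.0; -0.039 139.0; -0.038 143.0; -0.037 142.0; -0.036 143.0; -0.035 140.0; -0.034 104.0; -0.033 100.0; -0.032 119.0; -0.031 118.0; -0.03 119.0; -0.029 120.0; -0.028 120.0; -0.027 119.0; -0.026 119.0; -0.025 119.0; -0.024 119.0; -0.023 120.0; -0.022 121.0; -0.021 119.0;
```

The arm advanced only 0.4 mm of 2 mm, with Fx at −2.6 N: that is contact. I'll confirm with a gentle push.

Emit:
{"method": "carry_out", "body": {
  "targets": [
    {"wx": 0, "wy": 0, "wz": 0, "x": 0.0008, "y": 0, "z": 0, "jaw": 1},
    {"wx": 0, "wy": 0, "wz": 0, "x": 0.0008, "y": 0, "z": 0, "jaw": 1}
  ]
}}

```text
time_s: 18.6
tcp_pos: [0.5213, 0.1227, 0.0229]
tcp_rot: [[0.993, 0.119, -0.005], [0.119, -0.993, -0.001], [-0.005, 0.0, -1.0]]
ft_force: [-4.1, -0.1, 2.5]
gripper_width: 0.0102
```

```bash
python3 nose.py w17
```

```text
-0.014 [(np.float64(0.03), 0.025), (np.float64(0.034), 0.0249), (np.float64(0.038), 0.025), (np.float64(0.042), 0.0253), (np.float64(0.046), 0.0178), (np.float64(0.05), 0.0174)]
0.0 []
0.0 []
t 18.65 tcp [0.5213 0.1227 0.0229] stage xy [-0.055   0.0012] F [-4.53  0.29  2.59] w 0.0098
delta tool [ 0.055   0.0013 -0.0004]
turn tool [0.0003 0.0056 0.0009]
-0.045 96.0; -0.044 116.0; -0.043 143.0; -0.042 144.0; -0.041 142.0; -0.04 137.0; -0.039 138.0; -0.038 143.0; -0.037 141.0; -0.036 143.0; -0.035 142.0; -0.034 102.0; -0.033 100.0; -0.032 118.0; -0.031 119.0; -0.03 119.0; -0.029 119.0; -0.028 119.0; -0.027 119.0; -0.026 119.0; -0.025 119.0; -0.024 120.0; -0.023 119.0; -0.022 119.0; -0.021 120.0;
```

Emit:
{"method": "carry_out", "body": {
  "targets": [
    {"wx": 0, "wy": 0, "wz": 0, "x": 0, "y": 0, "z": 0, "jaw": 1},
    {"wx": 0, "wy": 0, "wz": 0, "x": 0, "y": 0, "z": 0, "jaw": -1},
    {"wx": 0, "wy": 0, "wz": 0, "x": 0, "y": 0, "z": 0, "jaw": -1},
    {"wx": 0, "wy": 0, "wz": 0, "x": 0, "y": 0, "z": 0, "jaw": -1},
    {"wx": 0, "wy": 0, "wz": 0, "x": 0, "y": 0, "z": 0, "jaw": -1},
    {"wx": 0, "wy": 0, "wz": 0, "x": 0, "y": 0, "z": -0.01, "jaw": -1},
    {"wx": 0, "wy": 0, "wz": 0, "x": 0, "y": 0, "z": -0.03, "jaw": -1},
    {"wx": 0, "wy": 0, "wz": 0, "x": -0.005, "y": 0, "z": -0.05, "jaw": -1},
    {"wx": 0, "wy": 0, "wz": 0, "x": -0.005, "y": 0, "z": -0.05, "jaw": -1},
    {"wx": 0, "wy": 0, "wz": 0, "x": 0, "y": 0, "z": 0, "jaw": -1}
  ]
}}

```text
time_s: 19.65
tcp_pos: [0.5158, 0.1221, 0.1703]
tcp_rot: [[0.993, 0.119, 0.004], [0.119, -0.993, 0.001], [0.004, -0.0, -1.0]]
ft_force: [1.0, 0.3, 0.5]
gripper_width: 0.0791
```

```bash
python3 car.py w18 .0155
python3 - <<'E'
from h import *
i=cv2.imread('pics/w18.png');cv2.imwrite('pics/w18z.png',cv2.resize(i[0:200,220:430],None,fx=2.9,fy=2.9,interpolation=cv2.INTER_CUBIC))
i,d=robot.get_image('side');cv2.imwrite('pics/side18z.png',cv2.resize(i[180:240,250:360],None,fx=7,fy=7,interpolation=cv2.INTER_CUBIC))
E
```

```text
t 19.65 tcp [0.5158 0.1221 0.1703] stage xy [-0.0605  0.0013] F [0.98 0.31 0.48] w 0.0791
delta tool [-7.010e-02 -1.000e-04  1.465e-01]
turn tool [-0.0001 -0.0042  0.0008]
-0.07 60 -0.0152 0.0152 0.0 0.0177
-0.06 115 -0.0151 0.0151 0.0 0.018
-0.05 120 -0.016 0.015 -0.0005 0.018
-0.04 171 -0.0159 0.0159 0.0 0.0179
-0.03 191 -0.0158 0.0159 0.0 0.0183
-0.02 192 -0.0156 0.0158 0.0001 0.0182
-0.01 202 -0.0214 0.0214 0.0 0.0184
-0.0 278 -0.0217 0.0219 0.0001 0.0187
0.01 274 -0.0217 0.0218 0.0 0.0193
0.02 182 -0.0215 0.0216 0.0001 0.0244
0.03 187 -0.0213 0.0215 0.0001 0.0246
0.04 121 -0.022 0.0213 -0.0003 0.0247
```

View pics/w18z.png

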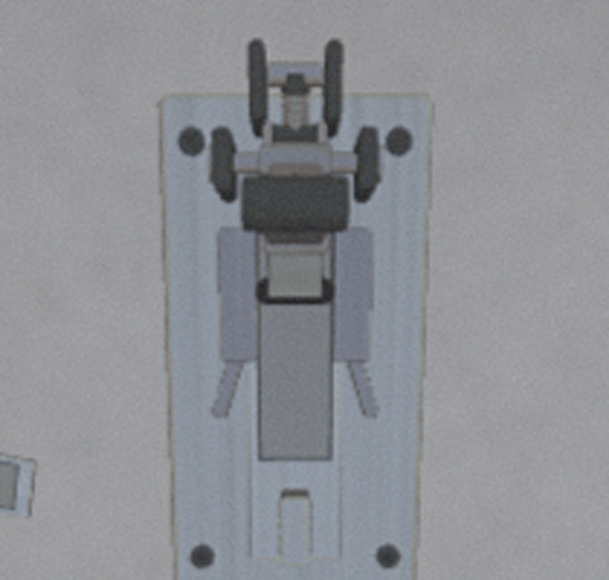

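View pics/side18z.png

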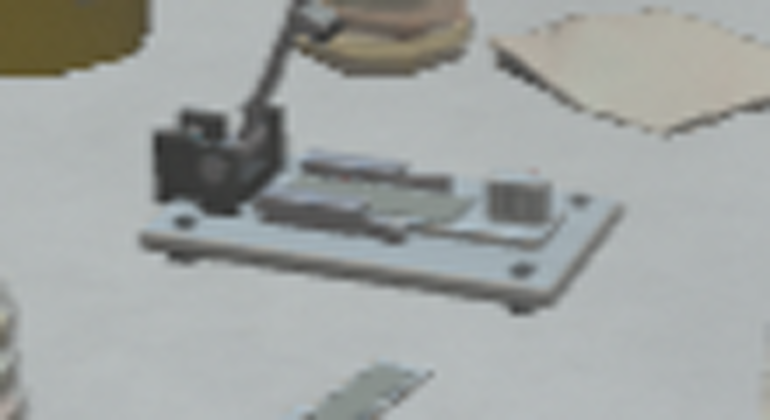

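Run:
```python
from d import *
D=np.load('w18.npz');c=(robot.camera_params('wrist'),D['R'],D['t']);P=cloud('wrist',D['d'],c)
X=(P[...,:2]-S)@ax;Y=(P[...,:2]-S)@ay;Z=P[...,2]
k=(Z>.033)&(Z<.045)&(X<-.03)&(X>-.09)&(abs(Y)<.015);print('tab',k.sum(),X[k].min(),X[k].max(),Y[k].mean())
k=(Z>.0155)&(Z<.0225)&(X<-.03)&(X>-.09)&(abs(Y)<.014);print('tail',X[k].min())
k=(Z>.09)&(Z<.15)&(X>0)&(X<.07)&(abs(Y)<.02);print('bar',k.sum(),X[k].min(),X[k].max(),Y[k].min(),Y[k].max(),Z[k].max())
report([*stg(.0375,.0003),.16])
```

```text
tab 240 -0.06741698797406774 -0.043852589160773295 1.8664788480291505e-05
tail -0.06970635425149599
bar 1175 0.018184085213002223 0.04336243767429855 -0.01190696037809265 0.012088086023485182 0.12559587680582002
t 19.75 tcp [0.5126 0.1214 0.1648] stage xy [-0.0637  0.0009] F [-0.38 -0.35 -0.72] w 0.0875
delta tool [0.1012 0.0007 0.0042]
turn tool [0.0009 0.0061 0.0008]
```

Emit:
{"method": "carry_out", "body": {
  "targets": [
    {"wx": 0, "wy": 0, "wz": 0, "x": 0.03, "y": 0, "z": 0, "jaw": -1},
    {"wx": 0, "wy": 0, "wz": 0, "x": 0.035, "y": 0, "z": 0, "jaw": -1},
    {"wx": 0, "wy": 0, "wz": 0, "x": 0.03, "y": 0, "z": 0, "jaw": -1},
    {"wx": 0, "wy": 0, "wz": 0, "x": 0, "y": 0, "z": 0, "jaw": -1},
    {"wx": 0, "wy": 0, "wz": 0, "x": 0, "y": 0, "z": 0, "jaw": -1}
  ]
}}

```text
time_s: 20.25
tcp_pos: [0.6042, 0.1318, 0.1559]
tcp_rot: [[0.993, 0.119, -0.022], [0.119, -0.993, -0.005], [-0.022, 0.002, -1.0]]
ft_force: [1.0, -0.4, 0.5]
gripper_width: 0.0912
```

Run:
```python
from d import *
report([*stg(.0375,.0003),.105])
```

```text
t 20.25 tcp [0.6042 0.1318 0.1559] stage xy [0.0285 0.0005] F [ 1.04 -0.44  0.51] w 0.0912
delta tool [0.0101 0.0001 0.0507]
turn tool [0.0022 0.022  0.0009]
```

Emit:
{"method": "carry_out", "body": {
  "targets": [
    {"wx": 0, "wy": 0.02, "wz": 0, "x": 0.009, "y": 0, "z": 0, "jaw": -1},
    {"wx": 0, "wy": 0, "wz": 0, "x": 0, "y": 0, "z": 0.015, "jaw": -1},
    {"wx": 0, "wy": 0, "wz": 0, "x": 0, "y": 0, "z": 0.015, "jaw": -1},
    {"wx": 0, "wy": 0, "wz": 0, "x": 0, "y": 0, "z": 0, "jaw": -1},
    {"wx": 0, "wy": 0, "wz": 0, "x": 0, "y": 0, "z": 0, "jaw": -1}
  ]
}}

```text
time_s: 20.75
tcp_pos: [0.6096, 0.1324, 0.1229]
tcp_rot: [[0.993, 0.12, -0.004], [0.12, -0.993, -0.003], [-0.005, 0.003, -1.0]]
ft_force: [-0.8, -0.6, -0.3]
gripper_width: 0.0913
```

Run:
```python
from d import *
report([*stg(.0375,.0003),.105])
```

```text
t 20.75 tcp [0.6096 0.1324 0.1229] stage xy [0.0339 0.0004] F [-0.75 -0.64 -0.35] w 0.0913
delta tool [0.0037 0.     0.0179]
turn tool [0.0027 0.0048 0.0014]
```

Emit:
{"method": "carry_out", "body": {
  "targets": [
    {"wx": 0.002, "wy": 0.004, "wz": 0, "x": 0.0035, "y": 0, "z": 0.01, "jaw": -1},
    {"wx": 0, "wy": 0, "wz": 0, "x": 0, "y": 0, "z": 0.007, "jaw": -1},
    {"wx": 0, "wy": 0, "wz": 0, "x": 0, "y": 0, "z": 0, "jaw": -1},
    {"wx": 0, "wy": 0, "wz": 0, "x": 0, "y": 0, "z": 0, "jaw": -1}
  ]
}}

```text
time_s: 21.15
tcp_pos: [0.6137, 0.1329, 0.1062]
tcp_rot: [[0.993, 0.12, 0.002], [0.12, -0.993, -0.0], [0.002, 0.0, -1.0]]
ft_force: [-0.6, -0.4, 0.2]
gripper_width: 0.091
```

Run:
```python
from d import *
report([*stg(.0375,.0003),.105])
i,d=robot.get_image('wrist');cv2.imwrite('pics/w19.png',i)
```

```text
t 21.15 tcp [0.6137 0.1329 0.1062] stage xy [0.038  0.0004] F [-0.64 -0.38  0.21] w 0.091
delta tool [-0.0005  0.0001  0.0012]
turn tool [ 0.0003 -0.0024  0.0015]
```

View pics/w19.png

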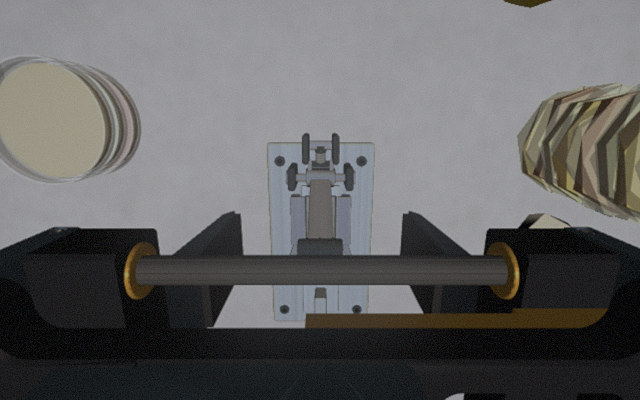

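The bar at (320,248) is between the fingers. Closing.

Emit:
{"method": "carry_out", "body": {
  "targets": [
    {"wx": 0, "wy": 0, "wz": 0, "x": 0, "y": 0, "z": 0.001, "jaw": 1},
    {"wx": 0, "wy": 0, "wz": 0, "x": 0, "y": 0, "z": 0, "jaw": 1},
    {"wx": 0, "wy": 0, "wz": 0, "x": 0, "y": 0, "z": 0, "jaw": 1},
    {"wx": 0, "wy": 0, "wz": 0, "x": 0, "y": 0, "z": 0, "jaw": 1},
    {"wx": 0, "wy": 0, "wz": 0, "x": 0, "y": 0, "z": 0, "jaw": 1},
    {"wx": 0, "wy": 0, "wz": 0, "x": 0, "y": 0, "z": 0, "jaw": 1},
    {"wx": 0, "wy": 0, "wz": 0, "x": 0, "y": 0, "z": 0, "jaw": 1},
    {"wx": 0, "wy": 0, "wz": 0, "x": 0, "y": 0, "z": 0, "jaw": 1},
    {"wx": 0, "wy": 0, "wz": 0, "x": 0, "y": 0, "z": 0, "jaw": 1},
    {"wx": 0, "wy": 0, "wz": 0, "x": 0, "y": 0, "z": 0, "jaw": 1}
  ],
  "force": 30
}}

```text
time_s: 22.2
tcp_pos: [0.6141, 0.1338, 0.1062]
tcp_rot: [[0.993, 0.119, 0.004], [0.119, -0.993, 0.002], [0.004, -0.001, -1.0]]
ft_force: [0.1, -0.3, -0.2]
gripper_width: 0.0233
```

Emit:
{"method": "carry_out", "body": {
  "targets": [
    {"wx": 0, "wy": 0, "wz": 0, "x": 0, "y": 0, "z": 0, "jaw": 1}
  ]
}}

```text
time_s: 22.3
tcp_pos: [0.6142, 0.1338, 0.1062]
tcp_rot: [[0.993, 0.12, 0.004], [0.12, -0.993, 0.002], [0.004, -0.001, -1.0]]
ft_force: [-0.2, 1.2, 0.3]
gripper_width: 0.0232
```

```bash
python3 arc.py
```

```text
phi from tcp 1.176 r 91.7
t 22.3 tcp [0.6142 0.1338 0.1062] stage xy [0.0386 0.0012] F [-0.24  1.15  0.34] w 0.0232
delta tool [-0.0654  0.0012  0.0749]
turn tool [-0.0011 -0.0043  0.0012]
```

Emit:
{"method": "carry_out", "body": {
  "targets": [
    {"wx": 0, "wy": 0, "wz": 0, "x": -0.008, "y": 0, "z": 0.0027, "jaw": 1},
    {"wx": 0, "wy": 0, "wz": 0, "x": -0.008, "y": 0, "z": 0.0036, "jaw": 1},
    {"wx": 0, "wy": 0, "wz": 0, "x": -0.0075, "y": 0, "z": 0.0043, "jaw": 1},
    {"wx": 0, "wy": 0, "wz": 0, "x": -0.007, "y": 0, "z": 0.005, "jaw": 1},
    {"wx": 0, "wy": 0, "wz": 0, "x": 0, "y": 0, "z": 0, "jaw": 1}
  ]
}}

```text
time_s: 22.8
tcp_pos: [0.5938, 0.1314, 0.0976]
tcp_rot: [[0.992, 0.12, 0.036], [0.12, -0.993, 0.007], [0.037, -0.002, -0.999]]
ft_force: [6.7, 1.0, -3.2]
gripper_width: 0.0232
```

```bash
sed -i 's/\*1000+17/*1000+13/' arc.py; python3 arc.py
```

```text
phi from tcp 0.911 r 87.3
t 22.8 tcp [0.5938 0.1314 0.0976] stage xy [0.0181 0.0013] F [ 6.66  1.05 -3.21] w 0.0232
delta tool [-0.047   0.0013  0.0649]
turn tool [-0.0022 -0.0369  0.0015]
```

Emit:
{"method": "carry_out", "body": {
  "targets": [
    {"wx": 0, "wy": -0.018, "wz": 0, "x": -0.0065, "y": 0, "z": 0.0038, "jaw": 1},
    {"wx": 0, "wy": -0.018, "wz": 0, "x": -0.0062, "y": 0, "z": 0.0043, "jaw": 1},
    {"wx": 0, "wy": 0, "wz": 0, "x": 0, "y": 0, "z": 0, "jaw": 1}
  ]
}}

```text
time_s: 23.1
tcp_pos: [0.5833, 0.1302, 0.091]
tcp_rot: [[0.993, 0.12, 0.007], [0.12, -0.993, 0.003], [0.007, -0.002, -1.0]]
ft_force: [2.2, -0.2, 2.6]
gripper_width: 0.0233
```

```bash
python3 arc.py
```

```text
phi from tcp 0.768 r 87.5
t 23.1 tcp [0.5833 0.1302 0.091 ] stage xy [0.0075 0.0013] F [ 2.15 -0.21  2.65] w 0.0233
delta tool [-0.0345  0.0014  0.0598]
turn tool [-0.0025 -0.0073  0.0016]
```

Emit:
{"method": "carry_out", "body": {
  "targets": [
    {"wx": 0, "wy": -0.006, "wz": 0, "x": -0.0055, "y": 0, "z": 0.0044, "jaw": 1},
    {"wx": 0, "wy": -0.004, "wz": 0, "x": -0.0051, "y": 0, "z": 0.0048, "jaw": 1},
    {"wx": 0, "wy": 0, "wz": 0, "x": 0, "y": 0, "z": 0, "jaw": 1}
  ]
}}

```text
time_s: 23.4
tcp_pos: [0.5715, 0.1287, 0.0808]
tcp_rot: [[0.993, 0.12, -0.005], [0.12, -0.993, 0.002], [-0.005, -0.002, -1.0]]
ft_force: [2.2, 0.9, -0.3]
gripper_width: 0.0237
```

```bash
python3 arc.py
```

```text
phi from tcp 0.589 r 87.9
t 23.4 tcp [0.5715 0.1287 0.0808] stage xy [-0.0044  0.0013] F [ 2.25  0.87 -0.28] w 0.0237
delta tool [-0.0219  0.0014  0.0499]
turn tool [-0.0025  0.005   0.0015]
```

Emit:
{"method": "carry_out", "body": {
  "targets": [
    {"wx": 0, "wy": 0.002, "wz": 0, "x": -0.0045, "y": 0, "z": 0.0053, "jaw": 1},
    {"wx": 0, "wy": 0, "wz": 0, "x": -0.0041, "y": 0, "z": 0.0057, "jaw": 1},
    {"wx": 0, "wy": 0, "wz": 0, "x": -0.0037, "y": 0, "z": 0.006, "jaw": 1},
    {"wx": 0, "wy": 0, "wz": 0, "x": 0, "y": 0, "z": 0, "jaw": 1}
  ]
}}

```text
time_s: 23.8
tcp_pos: [0.5564, 0.1269, 0.06]
tcp_rot: [[0.993, 0.12, -0.007], [0.12, -0.993, 0.001], [-0.007, -0.002, -1.0]]
ft_force: [2.4, 0.9, -3.2]
gripper_width: 0.0233
```

```bash
python3 arc.py
```

```text
phi from tcp 0.296 r 88.6
t 23.8 tcp [0.5564 0.1269 0.06  ] stage xy [-0.0196  0.0013] F [ 2.44  0.89 -3.23] w 0.0233
delta tool [-0.0067  0.0013  0.029 ]
turn tool [-0.0022  0.0071  0.0015]
```

Emit:
{"method": "carry_out", "body": {
  "targets": [
    {"wx": 0, "wy": 0.003, "wz": 0, "x": -0.0022, "y": 0, "z": 0.0052, "jaw": 1},
    {"wx": 0, "wy": 0, "wz": 0, "x": -0.002, "y": 0, "z": 0.005, "jaw": 1},
    {"wx": 0, "wy": 0, "wz": 0, "x": 0, "y": 0, "z": 0, "jaw": 1}
  ]
}}

```text
time_s: 24.1
tcp_pos: [0.5512, 0.1263, 0.0478]
tcp_rot: [[0.993, 0.12, -0.006], [0.12, -0.993, 0.001], [-0.006, -0.002, -1.0]]
ft_force: [3.0, -0.0, -3.3]
gripper_width: 0.0236
```

```bash
python3 arc.py
```

```text
phi from tcp 0.147 r 89.0
t 24.1 tcp [0.5512 0.1263 0.0478] stage xy [-0.0248  0.0012] F [ 2.95 -0.04 -3.25] w 0.0236
delta tool [-0.0016  0.0013  0.0168]
turn tool [-0.0021  0.0058  0.0015]
```

Emit:
{"method": "carry_out", "body": {
  "targets": [
    {"wx": 0, "wy": 0, "wz": 0, "x": -0.0005, "y": 0, "z": 0.002, "jaw": 1},
    {"wx": 0, "wy": 0, "wz": 0, "x": -0.0005, "y": 0, "z": 0.002, "jaw": 1},
    {"wx": 0, "wy": 0, "wz": 0, "x": 0, "y": 0, "z": 0, "jaw": 1}
  ]
}}

```text
time_s: 24.4
tcp_pos: [0.5498, 0.1261, 0.0433]
tcp_rot: [[0.993, 0.12, -0.007], [0.12, -0.993, 0.001], [-0.007, -0.002, -1.0]]
ft_force: [1.9, 0.6, -3.0]
gripper_width: 0.0235
```

```bash
python3 arc.py
```

```text
phi from tcp 0.094 r 89.1
t 24.4 tcp [0.5498 0.1261 0.0433] stage xy [-0.0262  0.0012] F [ 1.94  0.63 -3.03] w 0.0235
delta tool [-0.0002  0.0013  0.0123]
turn tool [-0.002   0.0068  0.0015]
```

Emit:
{"method": "carry_out", "body": {
  "targets": [
    {"wx": 0, "wy": 0, "wz": 0, "x": -0.0002, "y": 0, "z": 0.0013, "jaw": 1},
    {"wx": 0, "wy": 0, "wz": 0, "x": -0.0002, "y": 0, "z": 0.0008, "jaw": 1},
    {"wx": 0, "wy": 0, "wz": 0, "x": 0, "y": 0, "z": 0, "jaw": 1}
  ]
}}

```text
time_s: 24.7
tcp_pos: [0.5493, 0.1261, 0.0413]
tcp_rot: [[0.993, 0.12, -0.007], [0.12, -0.993, 0.001], [-0.007, -0.002, -1.0]]
ft_force: [1.1, 1.2, -3.8]
gripper_width: 0.0233
```

Emit:
{"method": "carry_out", "body": {
  "targets": [
    {"wx": 0, "wy": 0, "wz": 0, "x": -0.0002, "y": 0, "z": 0.001, "jaw": 1},
    {"wx": 0, "wy": 0, "wz": 0, "x": 0, "y": 0, "z": 0, "jaw": 1}
  ]
}}

```text
time_s: 24.9
tcp_pos: [0.5491, 0.126, 0.0404]
tcp_rot: [[0.993, 0.12, -0.007], [0.12, -0.993, 0.001], [-0.007, -0.002, -1.0]]
ft_force: [1.5, 0.5, -3.3]
gripper_width: 0.0234
```

Emit:
{"method": "carry_out", "body": {
  "targets": [
    {"wx": 0, "wy": 0, "wz": 0, "x": -0.0002, "y": 0, "z": 0.001, "jaw": 1},
    {"wx": 0, "wy": 0, "wz": 0, "x": 0, "y": 0, "z": 0, "jaw": 1}
  ]
}}

```text
time_s: 25.1
tcp_pos: [0.5488, 0.126, 0.0394]
tcp_rot: [[0.993, 0.12, -0.007], [0.12, -0.993, 0.001], [-0.007, -0.002, -1.0]]
ft_force: [2.2, 2.1, -2.3]
gripper_width: 0.0233
```

Emit:
{"method": "carry_out", "body": {
  "targets": [
    {"wx": 0, "wy": 0, "wz": 0, "x": 0, "y": 0, "z": 0.0008, "jaw": 1},
    {"wx": 0, "wy": 0, "wz": 0, "x": 0, "y": 0, "z": 0, "jaw": 1}
  ]
}}

```text
time_s: 25.3
tcp_pos: [0.5488, 0.126, 0.0393]
tcp_rot: [[0.993, 0.12, -0.007], [0.12, -0.993, 0.001], [-0.007, -0.002, -1.0]]
ft_force: [0.9, 0.6, -1.8]
gripper_width: 0.0234
```

Contact with the carrier: the arm moved 0.1 mm of 0.8 mm and the load came off the wrist. Releasing and retreating.

Emit:
{"method": "carry_out", "body": {
  "targets": [
    {"wx": 0, "wy": 0, "wz": 0, "x": 0, "y": 0, "z": 0, "jaw": -1},
    {"wx": 0, "wy": 0, "wz": 0, "x": 0, "y": 0, "z": 0, "jaw": -1},
    {"wx": 0, "wy": 0, "wz": 0, "x": 0, "y": 0, "z": 0, "jaw": -1},
    {"wx": 0, "wy": 0, "wz": 0, "x": 0, "y": 0, "z": 0, "jaw": -1},
    {"wx": 0, "wy": 0, "wz": 0, "x": 0, "y": 0, "z": 0, "jaw": -1},
    {"wx": 0, "wy": 0, "wz": 0, "x": 0, "y": 0, "z": -0.015, "jaw": -1},
    {"wx": 0, "wy": 0, "wz": 0, "x": 0, "y": 0, "z": -0.03, "jaw": -1},
    {"wx": 0, "wy": 0, "wz": 0, "x": -0.02, "y": 0, "z": -0.05, "jaw": -1},
    {"wx": 0, "wy": 0, "wz": 0, "x": -0.03, "y": 0, "z": -0.05, "jaw": -1},
    {"wx": 0, "wy": 0, "wz": 0, "x": -0.01, "y": 0, "z": -0.01, "jaw": -1}
  ]
}}

```text
time_s: 26.3
tcp_pos: [0.4922, 0.1184, 0.1877]
tcp_rot: [[0.993, 0.12, -0.019], [0.12, -0.993, -0.002], [-0.019, -0.001, -1.0]]
ft_force: [0.5, 1.1, 0.7]
gripper_width: 0.091
```

Emit:
{"method": "carry_out", "body": {
  "targets": [
    {"wx": 0, "wy": 0, "wz": 0, "x": 0, "y": 0, "z": 0, "jaw": -1},
    {"wx": 0, "wy": 0, "wz": 0, "x": 0, "y": 0, "z": 0, "jaw": -1},
    {"wx": 0, "wy": 0, "wz": 0, "x": 0, "y": 0, "z": 0, "jaw": -1}
  ]
}}

```text
time_s: 26.6
tcp_pos: [0.4919, 0.1183, 0.1877]
tcp_rot: [[0.993, 0.12, -0.018], [0.12, -0.993, -0.001], [-0.018, -0.001, -1.0]]
ft_force: [-0.2, 0.5, -0.9]
gripper_width: 0.0912
```

Run:
```python
from d import *
c=cam('wrist');i,d=robot.get_image('wrist');cv2.imwrite('pics/w20.png',i);P=cloud('wrist',d,c)
X=(P[...,:2]-S)@ax;Y=(P[...,:2]-S)@ay;Z=P[...,2]
k=(Z>.033)&(Z<.045)&(X<-.042)&(X>-.09)&(abs(Y)<.008);print('tab',k.sum(),X[k].min(),X[k].max(),Y[k].mean())
k=(Z>.0155)&(Z<.0225)&(X<-.03)&(X>-.09)&(abs(Y)<.014);print('tail',X[k].min(),Z[k].mean())
k=(Z>.045)&(Z<.07)&(X>-.042)&(X<-.01)&(abs(Y)<.015);print('bar',k.sum(),X[k].min(),X[k].max(),np.percentile(Z[k],95))
report([*stg(0),.02])
i,d=robot.get_image('side');cv2.imwrite('pics/side20z.png',cv2.resize(i[180:240,250:360],None,fx=7,fy=7,interpolation=cv2.INTER_CUBIC))
```

```text
tab 237 -0.06745591790694964 -0.04402169848710827 0.00019750209204744335
tail -0.06958991434828253 0.017982844720491924
bar 366 -0.03124111062789246 -0.017732507421772854 0.05783345308773485
t 26.65 tcp [0.4917 0.1183 0.1874] stage xy [-0.0848  0.0003] F [ 0.13  0.04 -0.27] w 0.0913
delta tool [0.0879 0.0005 0.1658]
turn tool [-0.0006  0.0184  0.0014]
```

View pics/w20.png

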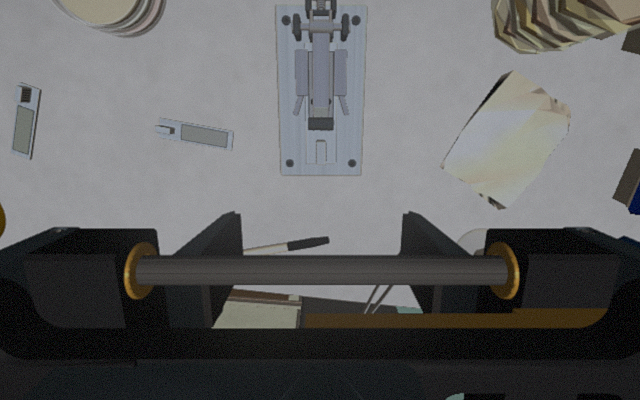

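View pics/side20z.png

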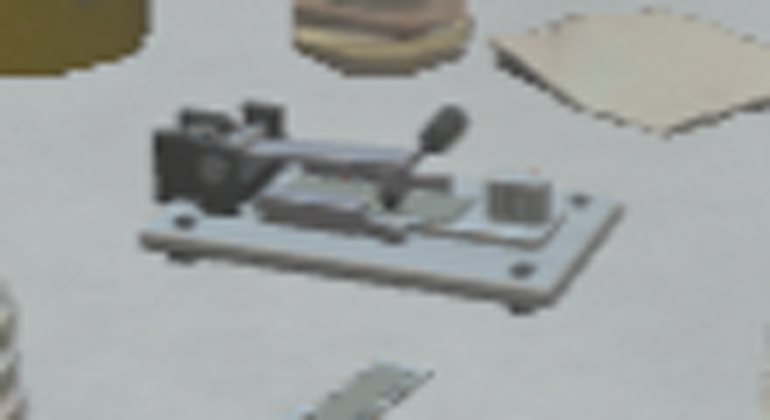

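The wrist view shows the clip down at (320,124), and the side view shows its foot resting on the carrier. The bar is about 4 mm above its fully-down height, which is roughly 0.05 rad, and the carrier has not moved.

```bash
python3 -c "
from bench import robot
print(robot.job_done())"
```

```text
the job is handed in; nothing more can be done
None
```

The carrier is home against the end stop with the clip clamped on it. I handed the job in at about 27 s, and no verdict was reported.

- **Clip open:** I lifted the bar along its arc to about 1.15 rad and let go. It stayed open by itself in both the side and wrist views.
- **Carrier home:** I gripped the largest carrier by its tab and slid it in nose first. I crept the last part in 1 mm steps with a light 8 N grip. It stopped dead with the nose at stage x ≈ 50–51 mm, at about 4.5 N at most in the wrist readings. The camera cannot see the stop itself, which is hidden under the clip, so "home" rests on feel. It does lie within the stop's stated range.
- **Clip down:** I lowered it while still pinched, at about 1 rad/s or less, until the foot touched the carrier, then released it.

**Last checks:**
- The carrier is within 0.3 mm of the centre line and did not move when the clip came down: the tab centre was at −55.6 mm before and −55.7 mm after.
- The bar sits about 4 mm above its fully-down height, which is about 0.05 rad, as expected with the foot on the carrier.
- The gripper is clear of everything, and I saw no bystander shift in the pictures.
- I did not measure the clamping force directly.

One thing was off: halfway through lowering, the tool tilted about 2° with about 7 N at the wrist. I corrected that before the clip passed over centre.

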